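# Open the dial lock and present its shackle

## Robot

A 7-joint arm with a two-finger parallel gripper is mounted at the origin on a cart in front of the work surface, level with it; the furniture and walls round the work are solid. World frame = base frame: x ahead of the robot, y to its left, z up, the work surface at z = 0. Lengths are in m, angles in rad, forces in N, time in s.
With the tool pointing down it reaches from about 0.35 to 0.9 m from the base axis. Payload 8.1 kg.
Tool frame: the origin (TCP) lies between the finger pads; the fingertips stand 22 mm ahead of it and the grasp point (between the pads) lies 3 mm ahead of it (arm.tip_reach is the distance from the TCP to the fingertips, in m); z points along the fingers, y is the line along which they close (so a half turn about z gives the same grasp; the last joint's range is limited). The gripper opens to 92 mm and grips with 3 to 60 N. Pads are 19 mm wide; open, the fingers measure 130 mm over their backs; the gripper's body (75 mm by 190 mm) begins 47 mm behind the grasp point.
Start: joints at [-1.429, 0.434, 0.025, 1.573, -0.012, 1.134, -0.075], TCP at [0.152, 0.606, 0.219] pointing down, gripper open.
Joint ranges: [-2.62, 2.62], [-0.44, 2.09], [-1.27, 1.32], [0.08, 2.57], [-1.32, 4.46], [0.12, 2], [-2.74, 2.74]. Speed limits (rad/s): [2.22, 2.22, 3.01, 3.01, 3.14, 3.14, 3.14].

## Interface

Orientations are given as a rotation vector (axis times angle).
In Python, from cell import telemetry, vision, job, arm gives the robot as it stands. The module is installed in compiled form; this text tells all that it offers.
- The arm moves only by the shell command python3 -m creep 'ROWS' [FORCE]. ROWS is text: rows parted by semicolons, each of 7 numbers parted by spaces: the finger opening in cm, from 0 to 9.18, then the shift along the tool's x, y, z in cm, then the turn, a rotation vector about the tool's x, y, z in degrees. A call has 1 to 5 rows; each row is the pose to reach, as a shift and turn from the pose commanded when the call began, along the tool's axes at that moment; what a row does not reach only later rows make up. A row lasts 1/8 s, in which the tool goes at most 62.5 mm and 10.7 degrees, less where a joint would pass 70% of its speed; a pose out of reach is approached as far as the arm can. A call with a gripper value outside its range is refused whole. The fingers move at their own pace and stop on an object; FORCE is the grip in N (left out, the last holds). Time passes only in rows, so rows that repeat a pose let the fingers close. It gives the time, the measured TCP pose, the force, the opening and the grip force at its end, in the units of the state.
- telemetry.observe(): the state, without advancing time (a new reading comes with each control period).
- vision.get_image(name): name is "side" or "top"; returns the picture (400x640x3 uint8, red, green, blue); there is no depth.
- vision.camera_info(name): a dict with "fov_y" (degrees; the focal length in pixels is half the picture's height over the tangent of half this angle, whatever the lens; pixels are square), "cx", "cy" (the principal point, pixels), "extrinsics" (4x4, takes a point from camera to world coordinates). Camera axes: x right, y down, z forward; pixel columns grow to the right and rows downward; lengths in m; the calibration is good to about 2 mm. A picture is of the moment at which its call begins. camera_info takes no time and is no camera call.
- job.sign_off(): hands the job in; it is judged then, once.
The state is a dict: "clock": time; "joints": joint angles; "dq": joint speeds; "joint_efforts": joint torques, N m; "position": TCP position; "ee_rot": TCP orientation; "force": force on the tool from outside, world axes, zero at the start; "ft_torque": the same for the moment, N m; "width": opening from 0.0 (shut) to 1.0 (fully open); "gripper_force": force on a finger pad.
Only numpy, scipy, OpenCV 4.12 (cv2) and the standard library are available. Lean on these libraries where they do the work, as an engineer would, in place of code of your own. Each camera call takes 0.05 s, during which the arm holds its last target. There are 200 camera calls.

## Task

Unlock the grey lock box: take the loose dust lid off the dial by its tab, tipping the tab side up first while the opposite edge still rests on the box, then lift it away and set it down gently, right way up, on the bare worktop clear of the box. Turn the dial clockwise, click by click, until its pointer clicks in at the black mark on the front of the box top, and leave it there; only then pull the shackle straight up out of the box. Finish while holding the shackle upright in the gripper, legs down, with its legs at least 6 cm above the box top, and do not disturb the other things on the bench.

Things in the scene. Friction and masses are not known exactly. Their poses are not given: they have to be found in the camera images.
- lockbox: grey steel lock box fixed to the worktop, 150 x 230 x 60 mm (x, y, z). Origin: centre of its underside; its front faces -x (the robot at yaw 0), y to the left, z up. On its flat top (z 60 mm): dial axis at x 0, y 55, ringed by a seat 4 mm high, 76 across; shackle legs in holes at x 0, y -11 and y -61. A steel hasp leaf, 3 mm thick, lies round the outer leg.
- open_mark (a point): the open mark: a black line 18 mm long on the box top in front of the dial; this point is its end nearest the dial, at box x -50, y 55, z 60 mm. The shackle comes out only with the dial within about 0.12 rad of the mark.
- dial (a joint): dial angle in rad: 0 = pointer at the open mark; positive = anticlockwise of it seen from above, so clockwise lowers it. Starts at a click, 0.52, 1.05 or 1.57; turns from -0.6 to 2.2. A spring catch clicks every 0.524 rad (30 degrees): about 0.1 to 0.2 N m lifts it out of a click, and let go within 0.2 rad of a click it springs into it.
- shackle: loose U-shaped steel shackle, 0.13 to 0.25 kg: 12 mm bar, legs 50 mm apart, 96 high. Origin midway between the leg feet; z up the legs, y along the line of the legs. Home: box x 0, y -36, z 10 mm, axes as the box's, 50 mm of leg in the box, top 46 mm above the box top, 1 mm side play. Locked it can rattle up 4 mm; unlocked it slides freely up and is out after 50 mm.
- shackle_top (a point): middle of the shackle's crown, on the axis of its 12 mm round top bar, 90 mm above the shackle's origin; the straight part of the bar runs 30 mm along the shackle's y. Pinch it across the shackle's x from above.
- lid: grey plastic dust lid standing loosely over the dial like an upturned cup, 0.055 to 0.11 kg: 90 mm across, 38 high, wall 3 mm. Origin: centre of its open underside rim; z up. Home: box x 0, y 55, z 60 mm, axes parallel to the box's, rim resting on the box top round the seat ring. A grip tab stands on its top at the far (+x) edge.
- lid_tab (a point): centre of the lid's grip tab: an upright plate 10 mm thick (lid x), 30 mm wide (lid y), 25 mm high, standing on the lid's top from z 38 to 63 mm; this point is at lid x +34, y 0, z 52 mm. Pinch it across its 10 mm, along lid x, one finger over the lid and one outside it.
- dial_grip (a point): on the dial's axis, 19 mm above the box top, mid-height of its grip bar. Dial: black disc 64 mm across, 7 thick, with a grip bar 42 long, 14 thick, from 7 to 30 mm above the box top. The bar lies along the pointer (white line on its top and disc edge): along the box's x at reading 0, else turned by the reading. Pinch across its 14 mm.
- timer: white square kitchen timer 66 x 66 x 17 mm lying on the worktop; origin under its centre; a bystander to leave alone.
- marker: marker pen 126 mm long, 16 mm thick, lying on the worktop; origin under its centre; a bystander to leave alone.
- vial: white vial 34 mm across, 66 high; origin under its centre; a bystander to leave alone.
- dropper: brown bottle with black cap, 33 mm across, 76 high; origin under its centre; a bystander to leave alone.
- crucible: white crucible 50 mm across, 37 high; origin under its centre; a bystander to leave alone.
- tip_box: box of pipette tips with blue lid, 64 x 102 x 55 mm; origin under its centre; a bystander to leave alone.
- lid_near_edge (a point): bottom of the lid's rim opposite the tab, at lid x -45, y 0, z 0 mm: the edge that the lid tips about. (Room to set the lid down: the worktop within 7 cm of robot x 0.42, y 0.29 m is always bare.)
There are look-alikes about, which are no part of the job. What is shaped like the shackle but red or turquoise is not meant.

How it is judged:
By the outcome, as a careful person would: the job done as asked, in the order asked, and still so for the second after the job is handed in, while the arm keeps its last pose, push and grip.
It also fails if it takes over 54 s, if anything falls off the work surface, if the arm or the gripper's body presses on something with over 40 N, if the wrist force passes 120 N, or if a joint passes its speed limit or range.

## Working session

There is one attempt and no reset: what is moved stays moved. The work goes in short steps, Python scripts to look and compute and a shell command to move; the robot and the scene stay as the last step left them, time stands still between calls to the robot, and variables do not carry over. Pictures are saved under pics/ and viewed, at most 10 in all, crops included, and the job is handed in when it is done.

```bash
mkdir -p pics; python3 - <<'E'
from cell import telemetry, vision, job, arm
import cv2, numpy as np
for n in ("top","side"):
    im=vision.get_image(n); cv2.imwrite(f"pics/{n}0.png",im[:,:,::-1])
    i=vision.camera_info(n); print(n,i["fov_y"],i["cx"],i["cy"],np.round(i["extrinsics"],4).tolist(),[k for k in i])
print(telemetry.observe(),arm.tip_reach)
E
```

```text
top 42.144826136275185 315.016322525138 195.13280144562964 [[0.0223, -0.9912, 0.1307, 0.3974], [-0.9994, -0.0255, -0.0231, 0.0016], [0.0262, -0.1301, -0.9911, 1.2671], [0.0, 0.0, 0.0, 1.0]] ['fov_y', 'cx', 'cy', 'extrinsics']
side 46.53166756043076 320.2417286732613 198.6790452203054 [[0.8863, -0.1917, 0.4216, 0.091], [-0.4628, -0.3307, 0.8225, -0.9062], [-0.0183, -0.9241, -0.3818, 0.5321], [0.0, 0.0, 0.0, 1.0]] ['fov_y', 'cx', 'cy', 'extrinsics']
{'clock': 0.1, 'joints': array([-1.4285792 ,  0.43516923,  0.02496278,  1.57398553, -0.01158686,
        1.13402523, -0.07512248]), 'dq': array([ 0.00142307, -0.00018096, -0.000733  , -0.00227252,  0.00121061,
       -0.00012252,  0.00130308]), 'joint_efforts': array([ 3.38062149e-03, -6.69126749e+01,  9.87978615e-01, -3.15145004e+01,
       -6.05464960e-02,  3.75054928e-02,  1.69558729e-05]), 'position': array([0.15142337, 0.60589402, 0.21782141]), 'ee_rot': array([-3.83712452e-01, -3.11803253e+00,  2.26525655e-03]), 'force': array([-0.35790966,  0.89447871, -0.23376506]), 'ft_torque': array([-0.04343075,  0.04803187, -0.0072093 ]), 'gripper_force': 0.0, 'width': 0.9982068675503057} 0.022
```

View pics/top0.png

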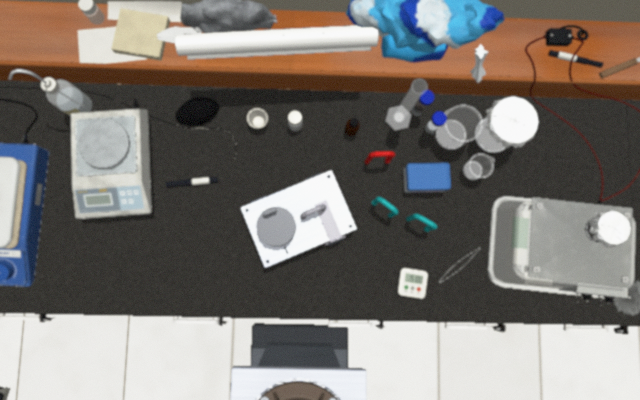

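View pics/side0.png

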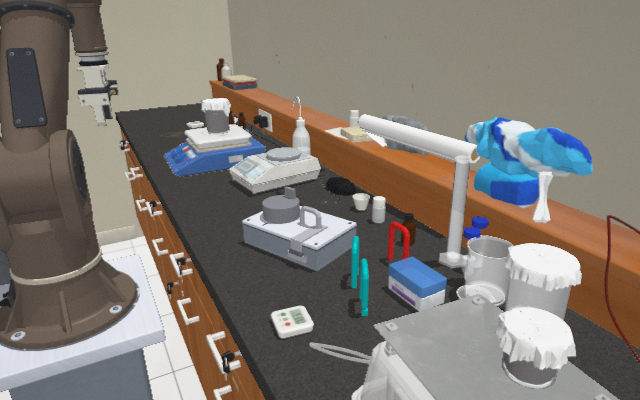

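Top view: the grey box is at about (298,219), yawed by roughly 20°, with the round lid at (275,228) and the shackle at (315,212). The shackle look-alikes are red at (380,158) and turquoise at (385,207) and (421,224). The grey one seated in the box fits the description. I'll confirm it in a crop and measure the box.

```bash
cat > h.py <<'E'
import numpy as np, cv2
from cell import telemetry, vision
from scipy.spatial.transform import Rotation as R
def cam(n):
    i=vision.camera_info(n); return 200/np.tan(np.radians(i["fov_y"]/2)),i["cx"],i["cy"],np.array(i["extrinsics"])
def ray(n,uv,z):
    f,cx,cy,E=cam(n); d=E[:3,:3]@[(uv[0]-cx)/f,(uv[1]-cy)/f,1]; o=E[:3,3]
    return o+d*(z-o[2])/d[2]
def proj(n,p):
    f,cx,cy,E=cam(n); q=E[:3,:3].T@(np.asarray(p)-E[:3,3]); return np.round([f*q[0]/q[2]+cx,f*q[1]/q[2]+cy],1)
def snap(n,name,c=None,s=1):
    im=vision.get_image(n)[:,:,::-1].copy(); o=im
    if c: o=cv2.resize(im[c[1]:c[3],c[0]:c[2]],None,fx=s,fy=s,interpolation=cv2.INTER_CUBIC)
    cv2.imwrite(f"pics/{name}.png",o); return im
def to_tool(p,rot=None):
    "target TCP p (world) -> shift in tool axes cm; rot target Rotation -> rotvec deg"
    s=telemetry.observe(); C=R.from_rotvec(s["ee_rot"])
    out=[np.round(C.inv().apply(np.asarray(p)-s["position"])*100,2)]
    if rot is not None: out.append(np.round(np.degrees((C.inv()*rot).as_rotvec()),1))
    return out
E
python3 - <<'E'
from h import *
im=snap("top","box",(225,160,375,280),5)
roi=np.zeros((400,640),np.uint8); roi[165:275,230:365]=1
g=im.min(axis=2); m=((g>165)*roi).astype(np.uint8)
m=cv2.morphologyEx(m,cv2.MORPH_OPEN,np.ones((3,3)))
c=max(cv2.findContours(m,0,2)[0],key=cv2.contourArea)
P=np.array([ray("top",p[0],0.06)[:2] for p in cv2.convexHull(c)])
r=cv2.minAreaRect((P*1000).astype(np.float32)); print(r); print(cv2.boxPoints(r))
print([proj("top",[*p/1000,.06]) for p in cv2.boxPoints(r)])
E
```

```text
((500.7400817871094, 10.575927734375), (156.6719207763672, 231.90017700195312), 24.206958770751953)
[[ 381.74872    84.210175]
 [ 476.83566  -127.2991  ]
 [ 619.73145   -63.05832 ]
 [ 524.64453   148.45096 ]]
[array([265.2, 269.3]), array([357.5, 230.2]), array([331.1, 169.1]), array([239.7, 206.8])]
```

View pics/box.png

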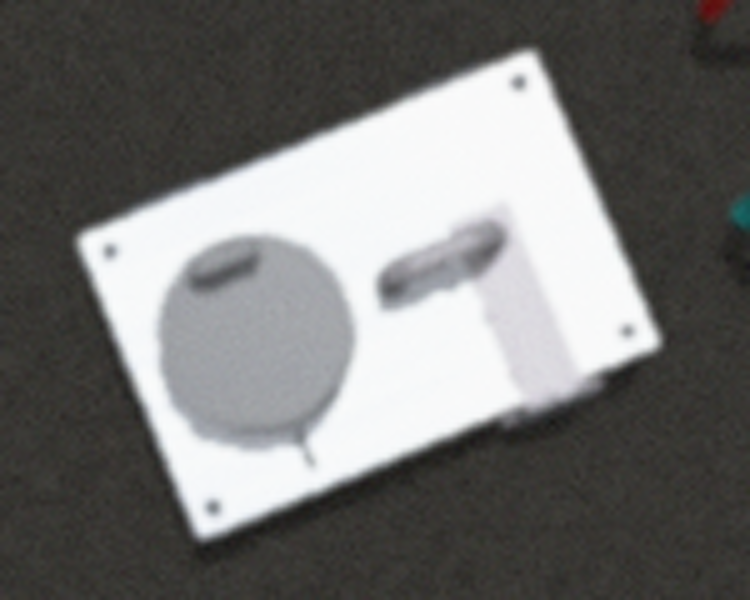

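The crop shows the grey shackle in the box at crop (440,265), which is picture (313,213), with the hasp leaf running to the front edge. The tab is at the far edge of the lid, crop (225,270), and the black mark is at (305,450). The box corners are at crop (78,238), (537,50), (660,345) and (200,541). Fitting the box pose from the corners.

```bash
python3 - <<'E'
from h import *
px=np.array([(78,238),(537,50),(660,345),(200,541)])/5+[225,160]-0.4
W=np.array([ray("top",p,.06)[:2] for p in px])
B=np.array([(75,115),(75,-115),(-75,-115),(-75,115)])/1000
Wc=W-W.mean(0); a=np.arctan2((B[:,0]*Wc[:,1]-B[:,1]*Wc[:,0]).sum(),(B*Wc).sum())
M=np.array([[np.cos(a),-np.sin(a)],[np.sin(a),np.cos(a)]])
print("yaw",np.degrees(a),"c",W.mean(0),"res mm",np.round((Wc-B@M.T)*1000,1).tolist())
T=lambda x,y,z:np.array([*(W.mean(0)+M@[x,y]),z])
for n,p in dict(tab=(.034,.055,.112),dial=(0,.055,.079),mark=(-.05,.055,.06),sh=(0,-.036,.1),lidtop=(0,.055,.098)).items():
    print(n,np.round(T(*p),4),proj("top",T(*p)),proj("side",T(*p)))
np.save("box.npy",[*W.mean(0),a])
for n,c in dict(l=(.075,.115,.06),m=(-.075,.115,.06),r=(-.075,-.115,.06),f=(.075,-.115,.06)).items(): print(n,proj("side",T(*c)))
tab=T(.034,.055,.112)
for k in (0,np.pi):
    # tool down, y along box x (yaw a)
    y=np.array([np.cos(a),np.sin(a),0])*(1 if k==0 else -1); z=np.array([0,0,-1.]); x=np.cross(y,z)
    print(to_tool(tab+[0,0,.12],R.from_matrix(np.c_[x,y,z])))
    print(x)
s=telemetry.observe(); print(R.from_rotvec(s["ee_rot"]).as_matrix().round(3))
E
python3 - <<'E'
import cv2,sys; sys.path.insert(0,'.')
im=cv2.imread('pics/side0.png'); cv2.imwrite('pics/sidebox.png',cv2.resize(im[175:275,230:370],None,fx=5,fy=5,interpolation=2))
E
```

```text
yaw 24.028633591731733 c [0.50196028 0.01061611] res mm [[0.1, 1.1], [1.2, -1.4], [0.1, -0.2], [-1.4, 0.5]]
tab [0.5106 0.0747 0.112 ] [269.8 211.4] [290.  191.9]
dial [0.4796 0.0608 0.079 ] [276.3 226.5] [281.3 208.7]
mark [0.4339 0.0405 0.06  ] [284.9 247. ] [267.3 222.9]
sh [ 0.5166 -0.0223  0.1   ] [313.2 210.3] [309.9 209.7]
lidtop [0.4796 0.0608 0.098 ] [275.9 225.9] [280.9 201.5]
l [284.3 200.7]
m [242.1 220.2]
r [316.5 247.4]
f [356.5 222.8]
[array([-47.73, -42.84,  -1.35]), array([-0.1,  0. , 51.9])]
[-0.40719314  0.91334208  0.        ]
[array([-47.73, -42.84,  -1.35]), array([-0.000e+00, -1.000e-01, -1.281e+02])]
[ 0.40719314 -0.91334208  0.        ]
[[-0.97   0.242 -0.   ]
 [ 0.242  0.97  -0.001]
 [-0.    -0.001 -1.   ]]
```

View pics/sidebox.png

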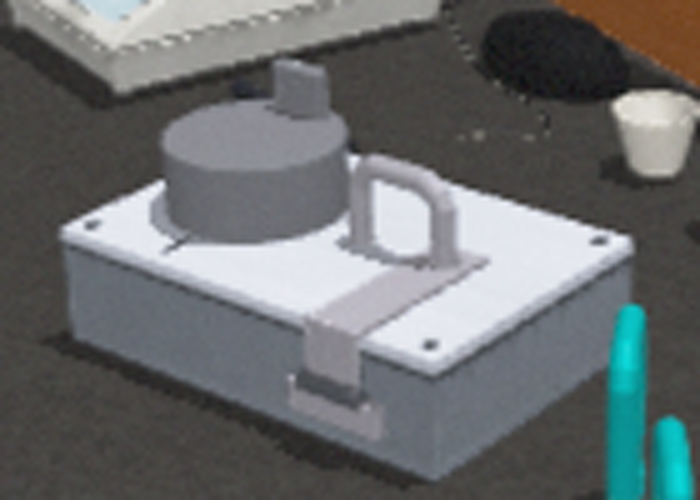

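The side view agrees: the tab is at crop (302,88), which is picture (290,192.6), against a predicted (290,191.9). I'm moving toward the tab.

```bash
python3 -m creep '5 -4 -3.5 0 0 0 0;5 -8 -7 0 0 0 0;5 -12 -10.5 0 0 0 0;5 -16 -14.2 0 0 0 0;5 -20 -17.8 0 0 0 0'
python3 -m creep '5 -4 -3.6 -.3 0 0 0;5 -8 -7.2 -.6 0 0 0;5 -12 -10.8 -1 0 0 0;5 -16 -14.4 -1.3 0 0 0;5 -20 -18 -1.3 0 0 0'
cat > tgt.py <<'E'
from h import *
cx,cy,a=np.load("box.npy")
Mb=R.from_euler("z",a)
def T(x,y,z): return Mb.apply([x,y,z])+[cx,cy,0]
def tool(psi=0,tilt=0):
    "fingers close along box x turned by psi; tilt about box -y"
    y=np.array([np.cos(a+psi),np.sin(a+psi),0]); z=np.array([0,0,-1.]); x=np.cross(y,z)
    r=R.from_matrix(np.c_[x,y,z])
    return R.from_rotvec(Mb.apply([0,-tilt,0]))*r
E
python3 - <<'E'
from tgt import *
print(to_tool(T(.034,.055,.2),tool())); print(telemetry.observe()["joints"].round(2))
E
```

```text
clock: 0.78
position: [0.3031, 0.3835, 0.2185]
ee_rot: [0.384, 3.118, -0.0]
force: [0.2, 0.7, 0.1]
width: 0.556
gripper_force: 0.0
clock: 1.4
position: [0.4536, 0.1606, 0.2318]
ee_rot: [0.383, 3.118, 0.001]
force: [0.1, -0.2, 0.1]
width: 0.541
gripper_force: 0.0
[array([-7.62, -6.96,  3.18]), array([ 0.,  0., 52.])]
[-0.7   0.18  0.29  1.91 -0.06  1.05  0.94]
```

```bash
python3 -m creep '5 -4 -3.5 0 0 0 10.4;5 -7.6 -7 1 0 0 20.8;5 -7.6 -7 2 0 0 31.2;5 -7.6 -7 3.2 0 0 41.6;5 -7.6 -7 3.2 0 0 52'
python3 -m creep '5 0 0 0 0 0 0'
python3 - <<'E'
from tgt import *
print(to_tool(T(.034,.055,.123),tool())); print(telemetry.observe()["joints"].round(2))
E
```

```text
clock: 2.02
position: [0.5088, 0.0754, 0.1985]
ee_rot: [-1.719, -2.628, 0.003]
force: [0.9, 0.4, -0.4]
width: 0.542
gripper_force: 0.0
clock: 2.15
position: [0.5093, 0.0758, 0.1992]
ee_rot: [-1.71, -2.635, 0.001]
force: [0.8, 0.0, 0.3]
width: 0.542
gripper_force: 0.0
[array([-0.15,  0.08,  7.62]), array([-0.,  0.,  0.])]
[-0.65  0.29  0.51  1.89 -0.16  1.    0.35]
```

```bash
python3 -m creep '4 -.1 .1 2.5 0 0 0;4 -.1 .1 5 0 0 0;4 -.1 .1 6.8 0 0 0;4 -.1 .1 7.6 0 0 0;4 -.1 .1 7.6 0 0 0'
python3 -c "
from h import *
snap('side','grip',(230,145,370,265),5)"
```

```text
clock: 2.78
position: [0.5108, 0.0752, 0.1235]
ee_rot: [-1.709, -2.636, 0.001]
force: [1.1, 0.1, 0.5]
width: 0.436
gripper_force: 0.0
```

View pics/grip.png

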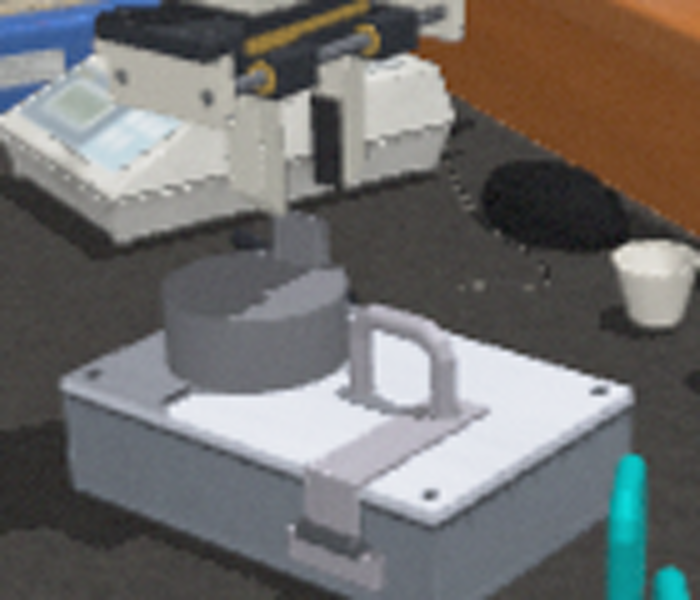

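```bash
python3 - <<'E'
from tgt import *
for z in (.1015,.123,.14,.16):
  print(z,[proj("side",T(.034+d,.055,z)) for d in (-.02,0,.02)])
print(telemetry.observe()["position"],telemetry.observe()["joints"].round(2))
im=snap("side","grip2")
print(cv2.absdiff(im,cv2.imread("pics/side0.png"))[200:].max())
E
```

```text
0.1015 [array([284.7, 198.4]), array([290.2, 195.9]), array([295.5, 193.4])]
0.123 [array([284.3, 190.2]), array([289.8, 187.8]), array([295.2, 185.4])]
0.14 [array([284. , 183.6]), array([289.5, 181.3]), array([294.9, 179. ])]
0.16 [array([283.6, 175.8]), array([289.2, 173.5]), array([294.6, 171.3])]
[0.51114113 0.07524113 0.12393513] [-0.61  0.39  0.47  1.98 -0.23  0.83  0.41]
104
```

```bash
python3 - <<'E'
import cv2,numpy as np
b=cv2.imread("pics/side0.png").astype(int); n=cv2.imread("pics/grip2.png").astype(int)
for c in (279,282,284,286,288,295,297,298,299):
    print(c,[tuple(n[r,c]) [0] for r in range(174,206,2)], [b[r,c][0] for r in range(174,206,2)])
E
```

```text
279 [np.int64(166), np.int64(168), np.int64(165), np.int64(165), np.int64(165), np.int64(138), np.int64(151), np.int64(47), np.int64(63), np.int64(57), np.int64(48), np.int64(95), np.int64(95), np.int64(97), np.int64(94), np.int64(95)] [np.int64(195), np.int64(190), np.int64(178), np.int64(133), np.int64(146), np.int64(150), np.int64(153), np.int64(44), np.int64(61), np.int64(60), np.int64(46), np.int64(152), np.int64(153), np.int64(148), np.int64(152), np.int64(149)]
282 [np.int64(159), np.int64(165), np.int64(169), np.int64(167), np.int64(153), np.int64(148), np.int64(125), np.int64(40), np.int64(60), np.int64(63), np.int64(64), np.int64(103), np.int64(94), np.int64(96), np.int64(93), np.int64(97)] [np.int64(198), np.int64(194), np.int64(133), np.int64(148), np.int64(152), np.int64(152), np.int64(94), np.int64(40), np.int64(66), np.int64(64), np.int64(77), np.int64(141), np.int64(150), np.int64(149), np.int64(151), np.int64(149)]
284 [np.int64(158), np.int64(157), np.int64(158), np.int64(158), np.int64(156), np.int64(158), np.int64(140), np.int64(79), np.int64(77), np.int64(80), np
[... 2449 characters left out ...]
05)] [np.int64(130), np.int64(156), np.int64(156), np.int64(154), np.int64(106), np.int64(46), np.int64(64), np.int64(62), np.int64(65), np.int64(68), np.int64(67), np.int64(62), np.int64(96), np.int64(141), np.int64(139), np.int64(104)]
299 [np.int64(162), np.int64(161), np.int64(137), np.int64(137), np.int64(95), np.int64(42), np.int64(61), np.int64(60), np.int64(66), np.int64(67), np.int64(66), np.int64(66), np.int64(71), np.int64(94), np.int64(99), np.int64(81)] [np.int64(136), np.int64(153), np.int64(155), np.int64(153), np.int64(94), np.int64(39), np.int64(64), np.int64(61), np.int64(65), np.int64(67), np.int64(64), np.int64(64), np.int64(62), np.int64(96), np.int64(100), np.int64(83)]
```

The fingertips appear around row 188, roughly 25 mm higher than the pose reading says (row 198). I'll check that against the start picture and the top view.

```bash
python3 - <<'E'
from tgt import *
s=R.from_rotvec([-.3837,-3.118,.00226]); p0=np.array([.1514,.6059,.2178])
for d in (-.046,.046): print("start tips",[proj("side",p0+s.apply([0,d,z])) for z in (.022,0,-.03)])
t=telemetry.observe(); C=R.from_rotvec(t["ee_rot"])
for z in (.022,-.05,-.15):
  print("now top z",z,[proj("top",t["position"]+C.apply([0,d,z])) for d in (-.05,0,.05)])
im=snap("top","gtop",(225,140,375,260),5)
b=cv2.imread("pics/side0.png"); v=cv2.resize(b[40:140,60:140],None,fx=4,fy=4,interpolation=2)
w=cv2.imread("pics/gtop.png"); v=cv2.resize(v,(480,600)); w=w[:,:]; w=cv2.resize(w,(320,256)); o=np.zeros((600,800,3),np.uint8); o[:,:480]=v; o[:256,480:]=w; cv2.imwrite("pics/cmp.png",o)
E
```

```text
start tips [array([104.4, 135.6]), array([102.9, 128.2]), array([100.9, 117.9])]
start tips [array([109.9, 128.3]), array([108.5, 121.3]), array([106.6, 111.6])]
now top z 0.022 [array([278.3, 232. ]), array([269.9, 211.5]), array([261.5, 191.1])]
now top z -0.05 [array([276.8, 230. ]), array([267.8, 208.1]), array([259. , 186.5])]
now top z -0.15 [array([274.4, 226.7]), array([264.5, 202.7]), array([254.8, 179. ])]
```

View pics/cmp.png

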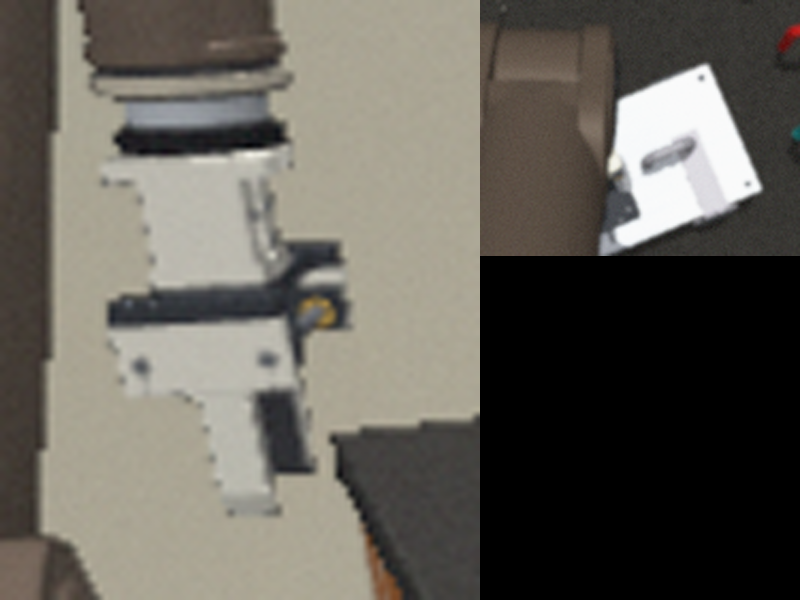

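The start picture shows the same offset: the tip is at row 125, expected 135. So either the real tips sit about 27 mm higher than stated, or the picture misleads. I'll close gently here to find out, since the tab should stop the fingers at 10 mm.

```bash
python3 -m creep '2 0 0 0 0 0 0;1 0 0 0 0 0 0;.3 0 0 0 0 0 0;.3 0 0 0 0 0 0;.3 0 0 0 0 0 0' 4
```

```text
clock: 3.55
position: [0.5108, 0.0753, 0.1235]
ee_rot: [-1.712, -2.634, 0.0]
force: [-0.4, 0.0, 0.5]
width: 0.036
gripper_force: 0.0
```

The fingers closed on nothing, so the tips really are above the tab and the pose reading is low by about 25 mm. I'll open and descend under force watch to find the lid top by touch.

```bash
python3 -m creep '3.5 0 0 0 0 0 0;3.5 0 0 0 0 0 0;3.5 0 0 .8 0 0 0;3.5 0 0 1.6 0 0 0;3.5 0 0 2 0 0 0'; python3 -m creep '3.5 0 0 .1 0 0 0;3.5 0 0 .2 0 0 0;3.5 0 0 .2 0 0 0'
```

```text
clock: 4.18
position: [0.5104, 0.0752, 0.1026]
ee_rot: [-1.711, -2.634, 0.001]
force: [0.1, 0.0, 0.5]
width: 0.375
gripper_force: 0.0
clock: 4.55
position: [0.511, 0.0752, 0.1016]
ee_rot: [1.712, 2.634, 0.0]
force: [-0.6, 0.1, 0.2]
width: 0.382
gripper_force: 0.0
```

```bash
python3 -m creep '3.5 0 0 .1 0 0 0;3.5 0 0 .2 0 0 0;3.5 0 0 .2 0 0 0'; python3 -m creep '3.5 0 0 .1 0 0 0;3.5 0 0 .2 0 0 0;3.5 0 0 .2 0 0 0';  python3 - <<'E'
from tgt import *
im=snap("side","g3").astype(int)
for c in (281,283,285): print(c,[im[r,c][0] for r in range(186,206)])
E
```

```text
clock: 4.92
position: [0.5108, 0.0752, 0.0995]
ee_rot: [-1.712, -2.634, 0.0]
force: [-0.6, -0.7, -0.2]
width: 0.378
gripper_force: 0.0
clock: 5.3
position: [0.5108, 0.0752, 0.0974]
ee_rot: [-1.712, -2.634, 0.0]
force: [0.1, 0.5, -0.3]
width: 0.382
gripper_force: 0.0
281 [np.int64(165), np.int64(169), np.int64(166), np.int64(163), np.int64(166), np.int64(165), np.int64(165), np.int64(161), np.int64(141), np.int64(132), np.int64(105), np.int64(95), np.int64(94), np.int64(94), np.int64(97), np.int64(95), np.int64(94), np.int64(95), np.int64(93), np.int64(92)]
283 [np.int64(168), np.int64(166), np.int64(170), np.int64(165), np.int64(161), np.int64(156), np.int64(161), np.int64(164), np.int64(149), np.int64(137), np.int64(127), np.int64(103), np.int64(92), np.int64(94), np.int64(96), np.int64(93), np.int64(97), np.int64(93), np.int64(96), np.int64(93)]
285 [np.int64(157), np.int64(155), np.int64(155), np.int64(157), np.int64(157), np.int64(154), np.int64(157), np.int64(155), np.int64(157), np.int64(150), np.int64(138), np.int64(114), np.int64(96), np.int64(94), np.int64(93), np.int64(95), np.int64(95), np.int64(113), np.int64(101), np.int64(141)]
```

```bash
python3 -m creep '3.5 0 0 .1 0 0 0;3.5 0 0 .2 0 0 0;3.5 0 0 .2 0 0 0'; python3 -m creep '2.5 0 0 .1 0 0 0;1.5 0 0 .1 0 0 0;.5 0 0 .1 0 0 0;.5 0 0 .1 0 0 0;.5 0 0 .1 0 0 0' 20
```

```text
clock: 5.72
position: [0.5108, 0.0752, 0.0954]
ee_rot: [-1.712, -2.634, 0.0]
force: [0.1, 0.2, 0.2]
width: 0.38
gripper_force: 0.0
clock: 6.35
position: [0.5108, 0.0752, 0.0945]
ee_rot: [-1.712, -2.634, 0.0]
force: [-0.1, -0.6, -0.3]
width: 0.108
gripper_force: 20.0
```

The tab is gripped at 9.9 mm, so the arm's height reading is about 30 mm low. Tipping starts in small steps about the near edge.

```bash
python3 -m creep '.5 0 -.13 -.2 -1.5 0 0;.5 0 -.27 -.41 -3 0 0;.5 0 -.41 -.6 -4.5 0 0;.5 0 -.56 -.8 -6 0 0;.5 0 -.56 -.8 -6 0 0' 30; python3 - <<'E'
from tgt import *
t=telemetry.observe(); print(t["position"],t["force"],t["ft_torque"],np.degrees((tool().inv()*R.from_rotvec(t["ee_rot"])).as_rotvec()))
snap("side","tilt6",(230,165,350,255),6.6)
E
```

```text
clock: 6.98
position: [0.5051, 0.0727, 0.1028]
ee_rot: [1.68, 2.583, 0.137]
force: [0.4, -0.7, -1.2]
width: 0.105
gripper_force: 30.0
[0.50514523 0.07265577 0.10275624] [ 0.38873025 -0.69325443 -1.21578204] [-0.14572802  0.13318537  0.03427585] [-6.03587294  0.01908041  0.09188484]
```

View pics/tilt6.png

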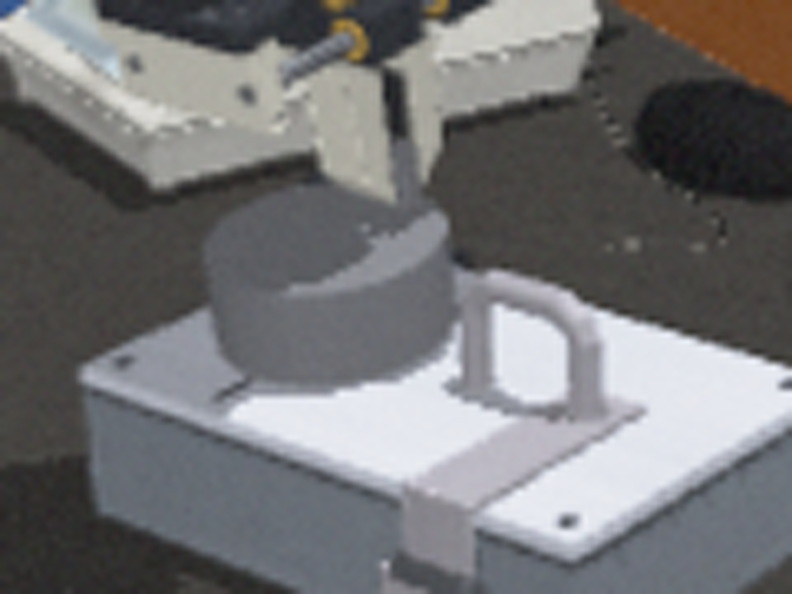

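The lid has tipped about 6°: its far rim is off the box and the near rim is still beside the mark at crop (252,380). Next I'll tip it to 15°.

```bash
python3 - <<'E'
from tgt import *
t=telemetry.observe(); C=R.from_rotvec(t["ee_rot"]); p=t["position"]
r0=np.array([.079,0,.0495])
rel0=R.from_rotvec([0,-np.radians(6),0]).apply(r0)
for d in (9,12,15):
    rel=R.from_rotvec([0,-np.radians(d),0]).apply(r0)
    print(d,(C.inv().apply(Mb.apply(rel-rel0))*100).round(2))
E
```

```text
9 [-0.   -0.27 -0.41]
12 [-0.   -0.56 -0.8 ]
15 [-0.   -0.87 -1.18]
```

```bash
python3 -m creep '.5 0 -.27 -.40 -3 0 0;.5 0 -.41 -.58 -4.5 0 0;.5 0 -.56 -.78 -6 0 0;.5 0 -.87 -1.13 -9 0 0;.5 0 -.87 -1.13 -9 0 0'; python3 - <<'E'
from tgt import *
t=telemetry.observe(); print(t["force"],t["ft_torque"]); C=R.from_rotvec(t["ee_rot"])
print("up 10cm:",(C.inv().apply([0,0,.1])*100).round(2), np.degrees((C.inv()*tool()).as_rotvec()).round(1),t["joints"].round(2))
snap("side","tilt15",(230,165,350,255),6.6)
E
```

```text
clock: 7.65
position: [0.4965, 0.0687, 0.1133]
ee_rot: [1.625, 2.499, 0.33]
force: [0.4, -1.2, 0.9]
width: 0.105
gripper_force: 30.0
[ 0.40840276 -1.20111104  0.86178374] [-0.39376208  0.29245351 -0.01914113]
up 10cm: [ 0.    2.6  -9.66] [15.  -0.  -0.1] [-0.51  0.25  0.37  2.24 -0.38  0.44  0.58]
```

View pics/tilt15.png

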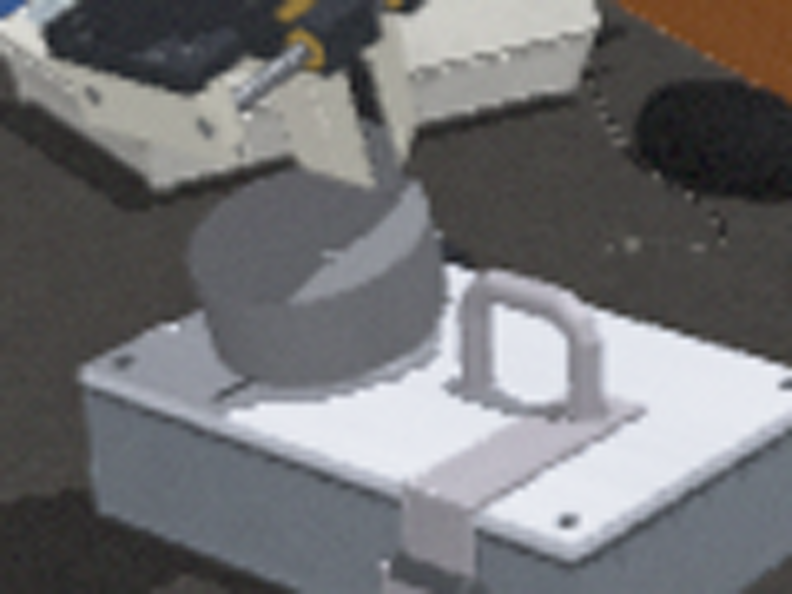

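The lid is tipped about 15°, with the near rim still resting by the mark at crop (255,385). Now I'll lift it straight up and level it.

```bash
python3 -m creep '.5 0 .39 -1.45 0 0 0;.5 0 1.04 -3.86 0 0 0;.5 0 1.8 -6.8 0 0 0;.5 0 2.6 -9.66 7 0 0;.5 0 2.6 -9.66 15 0 0'; python3 - <<'E'
from tgt import *
t=telemetry.observe()
# lid centre relative to grip: -34mm box x.
# put lid keeping this yaw: lid centre at (.42,.29)
L=np.array([.42,.29,0])
for psi in (0,.5,-.5):
    y=tool(psi).as_matrix()[:,1]
    tcp=L+.034*y; tcp[2]=t["position"][2]
    print(psi,tcp.round(3),to_tool(tcp,tool(psi)))
print(t["joints"].round(2))
E
```

```text
clock: 8.32
position: [0.498, 0.069, 0.2158]
ee_rot: [1.712, 2.633, -0.002]
force: [1.1, 0.3, -1.8]
width: 0.108
gripper_force: 30.0
0 [0.451 0.304 0.216] [array([23.36,  5.24, -0.03]), array([-0. ,  0.1, -0.1])]
0.5 [0.441 0.317 0.216] [array([24.99,  4.82, -0.03]), array([ -0. ,   0.1, -28.7])]
-0.5 [0.454 0.287 0.216] [array([21.73,  4.83, -0.03]), array([-0. ,  0.1, 28.6])]
[-0.64  0.25  0.49  1.9  -0.13  1.03  0.32]
```

```bash
python3 -m creep '.5 3.5 .8 0 0 0 0;.5 8.5 1.9 0 0 0 0;.5 13.6 3 0 0 0 0;.5 18.6 4.2 0 0 0 0;.5 22 5 0 0 0 0'; python3 -m creep '.5 1.4 .2 1 0 0 0;.5 1.4 .2 4 0 0 0;.5 1.4 .2 8 0 0 0;.5 1.4 .2 12 0 0 0;.5 1.4 .2 15 0 0 0';python3 - <<'E'
from tgt import *
t=telemetry.observe()
tcp=np.array([.42,.29,0])+.034*tool().as_matrix()[:,1]; tcp[2]=.038
print(to_tool(tcp,tool()),t["force"],t["joints"].round(2))
E
```

```text
clock: 8.95
position: [0.4521, 0.2931, 0.2124]
ee_rot: [-1.709, -2.636, 0.003]
force: [-0.3, -1.6, -0.5]
width: 0.104
gripper_force: 30.0
clock: 9.57
position: [0.4489, 0.3021, 0.0606]
ee_rot: [1.713, 2.633, -0.005]
force: [0.4, 0.3, -1.0]
width: 0.104
gripper_force: 30.0
[array([0.08, 0.27, 2.26]), array([-0.2,  0.1, -0.1])] [ 0.41229728  0.33046477 -1.0094444 ] [-0.93  0.5   0.32  1.97 -0.23  0.71 -0.05]
```

```bash
python3 -m creep '.5 .1 .2 .8 0 0 0;.5 .1 .2 1.6 0 0 0;.5 .1 .2 2 0 0 0;.5 .1 .2 2.2 0 0 0;.5 .1 .2 2.2 0 0 0'; python3 -m creep '.5 0 0 .08 0 0 0;.5 0 0 .16 0 0 0;.5 0 0 .24 0 0 0;.5 0 0 .24 0 0 0'
```

```text
clock: 10.2
position: [0.4509, 0.3059, 0.0413]
ee_rot: [1.712, 2.634, 0.001]
force: [0.2, 1.6, -0.1]
width: 0.107
gripper_force: 30.0
clock: 10.7
position: [0.4507, 0.3056, 0.0384]
ee_rot: [-1.712, -2.634, 0.0]
force: [0.6, 0.5, -0.5]
width: 0.109
gripper_force: 30.0
```

```bash
python3 -m creep '.5 0 0 .08 0 0 0;.5 0 0 .16 0 0 0;.5 0 0 .24 0 0 0;.5 0 0 .24 0 0 0'; python3 -m creep '.5 0 0 .06 0 0 0;.5 0 0 .12 0 0 0;.5 0 0 .12 0 0 0'; python3 - <<'E'
from tgt import *
t=telemetry.observe();print(t["force"],t["ft_torque"],t["position"])
E
```

```text
clock: 11.2
position: [0.4507, 0.3056, 0.036]
ee_rot: [-1.712, -2.634, 0.0]
force: [0.0, -0.1, -1.2]
width: 0.109
gripper_force: 30.0
clock: 11.58
position: [0.4507, 0.3056, 0.0349]
ee_rot: [-1.712, -2.634, 0.0]
force: [-0.8, -0.7, -1.2]
width: 0.109
gripper_force: 30.0
[-0.75149637 -0.69414808 -1.15496528] [-0.06097101 -0.01737026 -0.0161215 ] [0.4506965  0.30564185 0.03485068]
```

```bash
for i in 1 2 3; do :; done; python3 -m creep '.5 0 0 .04 0 0 0;.5 0 0 .08 0 0 0;.5 0 0 .08 0 0 0'; python3 -m creep '.5 0 0 .04 0 0 0;.5 0 0 .08 0 0 0;.5 0 0 .08 0 0 0';python3 - <<'E'
from tgt import *
t=telemetry.observe();print(t["force"],t["ft_torque"],t["position"])
E
```

```text
clock: 11.95
position: [0.4508, 0.3057, 0.0345]
ee_rot: [-1.712, -2.634, -0.001]
force: [-0.8, -0.4, 5.4]
width: 0.105
gripper_force: 30.0
clock: 12.32
position: [0.4509, 0.3058, 0.0344]
ee_rot: [-1.712, -2.634, -0.001]
force: [-3.6, -1.9, 14.9]
width: 0.108
gripper_force: 30.0
[-3.5877364  -1.92346986 14.94527206] [-0.67372436  0.96899605 -0.00469001] [0.45091483 0.30580995 0.03444342]
```

Contact is at reading 0.0345, exactly as predicted. I'll ease back 1 mm, open slowly and retreat.

```bash
python3 -m creep '.5 0 0 -.05 0 0 0;.5 0 0 -.1 0 0 0;.5 0 0 -.1 0 0 0;1.3 0 0 -.1 0 0 0;1.8 0 0 -.1 0 0 0'; python3 -m creep '2.5 0 0 0 0 0 0;3 0 0 0 0 0 0;3 0 0 -1.5 0 0 0;3 0 0 -4 0 0 0;3 0 0 -9 0 0 0' 20
python3 -m creep '3 0 0 -5 0 0 0;3 0 0 -9 0 0 0;3 -5 0 -9 0 0 0;3 -10 0 -9 0 0 0;3 -15 -2 -9 0 0 0'
python3 - <<'E'
from tgt import *
im=snap("top","dial",(225,160,375,280),5)
cv2.imwrite("pics/dialfull.png",im)
print(telemetry.observe()["joints"].round(2),telemetry.observe()["position"])
E
```

```text
clock: 12.95
position: [0.4508, 0.3057, 0.0341]
ee_rot: [1.712, 2.634, -0.0]
force: [0.6, 0.1, 0.1]
width: 0.179
gripper_force: 0.0
clock: 13.58
position: [0.4498, 0.305, 0.1249]
ee_rot: [-1.711, -2.634, 0.004]
force: [0.2, 1.9, -0.4]
width: 0.33
gripper_force: 0.0
clock: 14.2
position: [0.4946, 0.1592, 0.2155]
ee_rot: [1.711, 2.633, 0.002]
force: [1.6, 0.3, 0.4]
width: 0.325
gripper_force: 0.0
[-0.77  0.27  0.46  1.87 -0.13  1.04  0.16] [0.49431363 0.15010965 0.21564144]
```

View pics/dialfull.png

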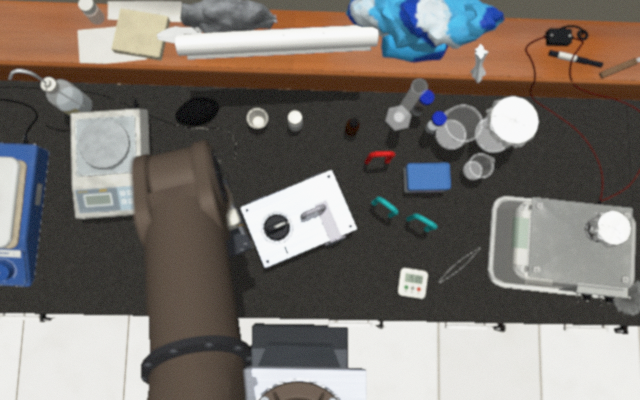

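The dial is bare at (276,227), with its white pointer line near (277,226), almost level in the picture. I'll read its angle numerically in box axes.

```bash
python3 - <<'E'
from tgt import *
im=cv2.imread("pics/dialfull.png").min(axis=2)
big=[]
for v in range(210,245):
  for u in range(258,295):
    w=ray("top",(u,v),.088); b=Mb.inv().apply(w-[cx,cy,0])-[0,.055,0]
    if np.hypot(b[0],b[1])<.029 and im[v,u]>105: big.append((*b[:2]*1000,int(im[v,u])))
for b in sorted(big,key=lambda q:q[1]): print(np.round(b,0),end=" ")
P=np.array(big); w=P[:,2]-90; c=(P[:,:2]*w[:,None]).sum(0)/w.sum(); Q=P[:,:2]-c
_,V=np.linalg.eigh((Q*w[:,None]).T@Q); d=V[:,1]; print("\n",c,"axis",d,"reading", np.arctan2(-d[1],-d[0]), np.arctan2(d[1],d[0]))
for k in (.5236,1.047,1.571):
  print(k,[int(im[tuple(int(round(q)) for q in proj("top",T(-r*np.cos(k),.055-r*np.sin(k),z))[::-1])]) for r,z in ((.006,.09),(.012,.09),(.018,.09),(.026,.067),(.029,.067))])
E
```

```text
[ -2. -28. 163.] [  4. -28. 125.] [ -4. -28. 123.] [  1. -27. 124.] [ 12. -26. 130.] [ -1. -26. 119.] [ 15. -23. 114.] [  1. -22. 106.] [ 18. -22. 140.] [ -1. -21. 111.] [  2. -20. 137.] [ 19. -20. 118.] [ -0. -19. 154.] [ -2. -18. 122.] [  3. -18. 142.] [  1. -17. 173.] [ 23. -17. 145.] [ -1. -16. 146.] [  4. -16. 134.] [  2. -15. 175.] [ 24. -14. 147.] [ -1. -14. 172.] [  5. -14. 118.] [ -3. -13. 118.] [  2. -13. 179.] [ 25. -12. 141.] [  0. -12. 189.] [ -2. -11. 146.] [  3. -11. 160.] [ 26. -10. 135.] [  1. -10. 192.] [ -1.  -9. 177.] [  4.  -9. 134.] [ -3.  -8. 118.] [ 27.  -8. 138.] [  2.  -8. 181.] [ -0.  -7. 190.] [ -2.  -6. 146.] [ 28.  -6. 138.] [  3.  -6. 161.] [  1.  -5. 192.] [ -1.  -4. 176.] [ 28.  -4. 149.] [  4.  -4. 135.] [ -3.  -3. 114.] [  2.  -3. 181.] [ -0.  -2. 184.] [  5.  -2. 106.] [ -2.  -1. 138.] [ 27.  -1. 113.] [  3.  -1. 159.] [  1.   0. 175.] [ -2.   1. 143.] [ 28.   1. 147.] [  3.   1. 126.] [  1.   2. 149.] [ -1.   3. 124.] [  2.   4. 115.] [ 28.   6. 137.] [ 26.   9. 134.] [ 25.  12. 132.] [ 24.  15. 145.] [ 23.  18. 159.] [ 21.  19. 124.] [ 17.  23. 127.] [  3.  29. 119.] 
 [ 6.60881312 -7.70084041] axis [0.6297299  0.77681417] reading -2.2520017854173773 0.889590868172416
0.5236 [55, 24, 61, 76, 76]
1.047 [146, 43, 33, 63, 126]
1.571 [192, 189, 173, 119, 163]
```

The pointer lies along box −y, so the reading is 1.57 (three clicks). The bar lies along box y, so the present gripper yaw already fits it. I'm moving above the dial.

```bash
python3 - <<'E'
from tgt import *
print(to_tool(T(0,.055,.11),tool()), to_tool(T(0,.055,.065),tool()))
E
```

```text
[array([-7.56, -4.91, 10.59]), array([-0. ,  0.2, -0.6])] [array([-7.55, -4.91, 15.09]), array([-0. ,  0.2, -0.6])]
```

```bash
python3 -m creep '4 -3.8 -2.5 0 0 0 0;4 -7.5 -4.9 1 0 0 -.3;4 -7.5 -4.9 5 0 0 -.3;4 -7.5 -4.9 9 0 0 -.3;4 -7.5 -4.9 10.5 0 0 -.3'; python3 -m creep '4 0 0 0 0 0 0'; python3 - <<'E'
from tgt import *
print(to_tool(T(0,.055,.065),tool()))
E
```

```text
clock: 14.88
position: [0.478, 0.0719, 0.1084]
ee_rot: [-1.704, -2.637, 0.002]
force: [0.0, 0.3, 0.3]
width: 0.437
gripper_force: 0.0
clock: 15.0
position: [0.4789, 0.0721, 0.1094]
ee_rot: [-1.705, -2.638, 0.001]
force: [0.4, -0.2, -0.6]
width: 0.435
gripper_force: 0.0
[array([-1.05, -0.4 ,  4.44]), array([-0.1, -0. ,  0.2])]
```

```bash
python3 -m creep '4 -1.05 -.4 0 0 0 .2;4 -1.05 -.4 2 0 0 .2;4 -1.05 -.4 3.4 0 0 .2;4 -1.05 -.4 4.2 0 0 .2;4 -1.05 -.4 4.2 0 0 .2'; python3 -m creep '4 0 0 .1 0 0 0;4 0 0 .2 0 0 0;4 0 0 .2 0 0 0'; python3 - <<'E'
from tgt import *
print(to_tool(T(0,.055,.065),tool()))
E
```

```text
clock: 15.62
position: [0.4796, 0.0607, 0.0671]
ee_rot: [-1.709, -2.635, 0.001]
force: [0.4, 0.1, -0.4]
width: 0.436
gripper_force: 0.0
clock: 16.0
position: [0.4799, 0.0609, 0.0655]
ee_rot: [1.709, 2.636, 0.0]
force: [0.2, 0.3, -0.9]
width: 0.433
gripper_force: 0.0
[array([ 0.01, -0.03,  0.05]), array([ 0., -0.,  0.])]
```

Aligned, with the tips about 6 mm above the disc. Closing gently, then reading the side force.

```bash
python3 -m creep '3 0 0 .15 0 0 0;2 0 0 .15 0 0 0;.8 0 0 .15 0 0 0;.8 0 0 .15 0 0 0;.8 0 0 .15 0 0 0' 30; python3 - <<'E'
from tgt import *
t=telemetry.observe(); C=R.from_rotvec(t["ee_rot"])
print(C.inv().apply(t["force"]),C.inv().apply(t["ft_torque"]),to_tool(T(0,.055,.065),tool()))
E
```

```text
clock: 16.62
position: [0.4791, 0.0606, 0.0637]
ee_rot: [-1.709, -2.635, 0.001]
force: [-3.1, -1.8, 3.8]
width: 0.151
gripper_force: 30.0
[-0.41579546 -3.56880524 -3.80591871] [ 0.95553228 -0.06282014 -0.04526985] [array([ 0.01,  0.05, -0.13]), array([-0.1, -0. ,  0. ])]
```

```bash
python3 -m creep '.8 0 -.05 -.05 0 0 8;.8 0 -.05 -.05 0 0 16;.8 0 -.05 -.05 0 0 24;.8 0 -.05 -.05 0 0 30;.8 0 -.05 -.05 0 0 30' 40; python3 - <<'E'
from tgt import *
t=telemetry.observe(); C=R.from_rotvec(t["ee_rot"])
print(C.inv().apply(t["force"]),C.inv().apply(t["ft_torque"]),to_tool(T(0,.055,.065),tool()),t["joints"].round(2))
E
```

```text
clock: 17.25
position: [0.4788, 0.0605, 0.0638]
ee_rot: [-2.332, -2.105, 0.002]
force: [-0.1, -2.1, -7.8]
width: 0.15
gripper_force: 40.0
[-2.11616599  0.1692858   7.78915454] [ 0.23198136 -0.48822499  0.03629422] [array([ 0.04,  0.08, -0.12]), array([ -0.1,   0. , -29.9])] [-0.66  0.45  0.56  2.12 -0.38  0.67  0.06]
```

```bash
python3 -m creep '.8 0 0 .03 0 0 8;.8 0 0 .03 0 0 16;.8 0 0 .03 0 0 24;.8 0 0 .03 0 0 30;.8 0 0 .03 0 0 30' 40;python3 -m creep '.8 0 0 0 0 0 8;.8 0 0 0 0 0 16;.8 0 0 0 0 0 24;.8 0 0 0 0 0 30;.8 0 0 0 0 0 30' 40; python3 - <<'E'
from tgt import *
t=telemetry.observe(); C=R.from_rotvec(t["ee_rot"])
print(C.inv().apply(t["force"]),C.inv().apply(t["ft_torque"]),to_tool(T(0,.055,.065),tool()),t["joints"].round(2))
E
```

```text
clock: 17.88
position: [0.4785, 0.0606, 0.0638]
ee_rot: [-2.796, -1.432, 0.002]
force: [-4.7, -1.6, -0.7]
width: 0.147
gripper_force: 40.0
clock: 18.5
position: [0.4783, 0.0609, 0.0638]
ee_rot: [-3.071, -0.66, 0.003]
force: [-4.9, -0.0, 2.7]
width: 0.152
gripper_force: 40.0
[-4.50906643 -1.98472039 -2.70509424] [ 0.45198263 -1.26182331  0.03754493] [array([ 0.12,  0.06, -0.12]), array([ -0.1,   0. , -89.8])] [-0.86  0.53  0.86  2.13 -0.61  0.74 -0.74]
```

```bash
python3 -m creep '1.8 0 0 -.1 0 0 0;2.6 0 0 -.1 0 0 0;3.5 0 0 -.1 0 0 0;3.5 0 0 -3 0 0 0;3.5 0 0 -8 0 0 0' 20; python3 -m creep '3.5 0 0 -4 0 0 -10;3.5 0 0 -5 0 0 -20;3.5 0 0 -5 0 0 -30;3.5 0 0 -5 0 0 -40;3.5 0 0 -5 0 0 -50'; python3 - <<'E'
from tgt import *
snap("side","dial2",(240,165,360,255),6.6)
for k in (0,.52,-.52): print(k,[(proj("side",T(-r*np.cos(k),.055-r*np.sin(k),.09))-[240,165])*6.6 for r in (-.02,.02)])
print(to_tool(T(0,-.036,.14),tool()),telemetry.observe()["joints"].round(2))
E
```

```text
clock: 19.12
position: [0.4785, 0.0604, 0.144]
ee_rot: [3.071, 0.655, -0.004]
force: [1.0, 1.0, 0.4]
width: 0.375
gripper_force: 0.0
clock: 19.75
position: [0.4795, 0.0606, 0.1942]
ee_rot: [2.502, 1.9, 0.001]
force: [-0.0, 0.9, 0.6]
width: 0.379
gripper_force: 0.0
0 [array([307.56, 244.2 ]), array([233.64, 278.52])]
0.52 [array([283.14, 240.24]), array([258.06, 282.48])]
-0.52 [array([322.74, 252.12]), array([218.46, 269.94])]
[array([-7.03,  5.74,  5.43]), array([  0. ,  -0. , -39.1])] [-0.9   0.28  0.83  1.99 -0.25  0.98 -0.21]
```

View pics/dial2.png

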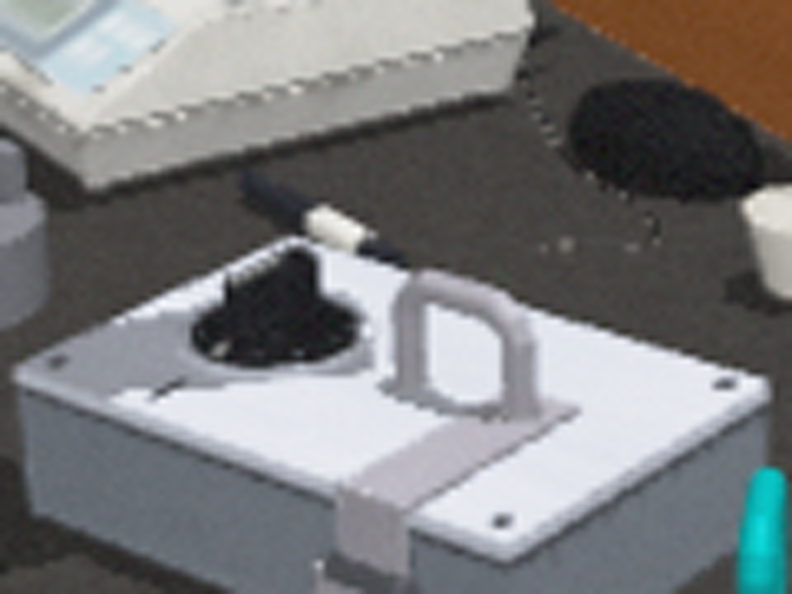

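The dial points at the mark: the white line runs (228,278)–(290,245) and its edge mark at (218,348) lines up with the black mark at (165,388). The lid stands upright on the bench at left. Next is the shackle.

```bash
python3 -m creep '4 -2 2 0 0 0 -10;4 -5 4 0 0 0 -20;4 -7 5.7 0 0 0 -30;4 -7 5.7 2 0 0 -39.1;4 -7 5.7 4 0 0 -39.1'; python3 -m creep '4 0 0 0 0 0 0'; python3 - <<'E'
from tgt import *
im=vision.get_image("side")[:,:,::-1].astype(int)
print(to_tool(T(0,-.036,.073),tool()),telemetry.observe()["joints"].round(2))
E
```

```text
clock: 20.42
position: [0.5153, -0.023, 0.1537]
ee_rot: [1.731, 2.621, 0.001]
force: [-0.4, -0.5, -0.5]
width: 0.434
gripper_force: 0.0
clock: 20.55
position: [0.514, -0.0226, 0.153]
ee_rot: [-1.733, -2.619, 0.003]
force: [-0.5, 0.3, -0.4]
width: 0.439
gripper_force: 0.0
[array([-0.05,  0.2 ,  8.09]), array([-0.1, -0. , -1. ])] [-0.55  0.37  0.65  1.96 -0.28  0.91  0.64]
```

```bash
python3 -m creep '4 0 .2 2.5 0 0 -1;4 0 .2 5 0 0 -1;4 0 .2 7 0 0 -1;4 0 .2 8 0 0 -1;4 0 .2 8 0 0 -1'; python3 - <<'E'
from tgt import *
t=telemetry.observe(); print(to_tool(T(0,-.036,.073),tool()))
E
python3 -m creep '3 0 0 0 0 0 0;2 0 0 0 0 0 0;.6 0 0 0 0 0 0;.6 0 0 0 0 0 0;.6 0 0 0 0 0 0' 20; python3 - <<'E'
from tgt import *
t=telemetry.observe(); print(to_tool(T(0,-.036,.073),tool()),t["force"])
E
```

```text
clock: 21.22
position: [0.5169, -0.0215, 0.0742]
ee_rot: [1.708, 2.637, -0.0]
force: [-0.3, -0.1, 0.8]
width: 0.435
gripper_force: 0.0
[array([-0.06, -0.06,  0.12]), array([-0. ,  0. ,  0.1])]
clock: 21.85
position: [0.517, -0.0215, 0.0743]
ee_rot: [1.707, 2.637, 0.001]
force: [-0.6, 0.8, 3.8]
width: 0.125
gripper_force: 20.0
[array([-0.05, -0.07,  0.13]), array([0. , 0. , 0.1])] [-0.58376124  0.75073803  3.76410815]
```

```bash
python3 -m creep '.6 0 0 0 0 0 0;.6 0 0 -.2 0 0 0;.6 0 0 -.5 0 0 0;.6 0 0 -.8 0 0 0;.6 0 0 -1 0 0 0' 40; python3 -m creep '.6 0 0 -.6 0 0 0;.6 0 0 -1.2 0 0 0;.6 0 0 -1.8 0 0 0;.6 0 0 -2.4 0 0 0;.6 0 0 -3 0 0 0'
```

```text
clock: 22.48
position: [0.5167, -0.0215, 0.0842]
ee_rot: [1.707, 2.637, 0.0]
force: [0.3, -1.2, -2.4]
width: 0.12
gripper_force: 40.0
clock: 23.1
position: [0.514, -0.0201, 0.1124]
ee_rot: [-1.703, -2.634, 0.003]
force: [-0.8, 6.7, -30.4]
width: 0.117
gripper_force: 40.0
```

```bash
python3 -m creep '.6 0 0 0 0 0 0;.6 0 0 .2 0 0 0;.6 0 0 .2 0 0 0'; python3 - <<'E'
from tgt import *
t=telemetry.observe(); C=R.from_rotvec(t["ee_rot"]);print(t["force"],t["ft_torque"],to_tool(T(0,-.036,.073),tool()),C.inv().apply(t["force"]))
im=snap("side","pull")
E
```

```text
clock: 23.48
position: [0.5172, -0.0219, 0.1124]
ee_rot: [1.707, 2.636, 0.001]
force: [-1.8, 1.0, -4.1]
width: 0.118
gripper_force: 40.0
[-1.78473718  1.04590811 -4.11239597] [0.25167734 0.53149598 0.02230438] [array([-0.01, -0.07,  3.94]), array([0. , 0. , 0.1])] [ 1.68623385 -1.20424515  4.11064719]
```

```bash
python3 -m creep '.6 0 0 -.2 0 0 0;.6 0 0 -.4 0 0 0;.6 0 0 -.6 0 0 0;.6 0 0 -.6 0 0 0'; python3 - <<'E'
from tgt import *
t=telemetry.observe(); print(t["force"],t["ft_torque"],to_tool(T(0,-.036,.073),tool()))
a=cv2.imread("pics/dialfull.png"); 
s0=cv2.imread("pics/side0.png").astype(int); im=snap("side","pull2").astype(int)
d=np.abs(im-s0).max(2)
# vertical profiles through both legs and gap in side view, home legs vs raised
for y in (-.011,-.036,-.061):
    print(y,"foot home/raised",[proj("side",T(0,y,z)) for z in (.06,.1,.144,.15)])
    u=int(round(proj("side",T(0,y,.08))[0])); print(u,[int(im[r,u].mean()) for r in range(180,235)])
E
```

```text
clock: 24.02
position: [0.5144, -0.0204, 0.1161]
ee_rot: [-1.704, -2.634, 0.004]
force: [-1.0, 4.7, -26.4]
width: 0.113
gripper_force: 40.0
[ -1.02472132   4.67843463 -26.38349042] [0.80141626 0.2590172  0.00686342] [array([-0.27,  0.14,  4.31]), array([-0.2, -0.1,  0.2])]
-0.011 foot home/raised [array([302.2, 222.7]), array([301.6, 207.2]), array([301. , 189.6]), array([300.9, 187.2])]
302 [173, 172, 171, 172, 171, 170, 172, 170, 171, 171, 173, 171, 171, 171, 173, 172, 171, 165, 145, 139, 131, 125, 128, 128, 132, 133, 136, 135, 136, 135, 137, 137, 136, 139, 138, 129, 126, 127, 131, 131, 128, 131, 138, 140, 146, 144, 149, 151, 151, 151, 150, 148, 184, 191, 188]
-0.036 foot home/raised [array([310.3, 225.4]), array([309.9, 209.7]), array([309.3, 192. ]), array([309.3, 189.5])]
310 [95, 45, 43, 65, 66, 67, 65, 66, 66, 68, 69, 111, 143, 147, 144, 141, 103, 95, 90, 98, 101, 101, 78, 68, 66, 69, 70, 68, 98, 218, 229, 229, 172, 152, 149, 150, 148, 148, 147, 222, 230, 228, 169, 147, 150, 148, 144, 130, 119, 180, 189, 187, 190, 189, 189]
-0.061 foot home/raised [array([318.7, 228.2]), array([318.3, 212.3]), array([317.9, 194.4]), array([317.9, 191.9])]
318 [147, 168, 129, 123, 125, 124, 126, 127, 126, 137, 132, 109, 103, 91, 74, 85, 149, 164, 177, 176, 147, 147, 149, 147, 147, 148, 148, 147, 147, 148, 149, 148, 149, 149, 148, 148, 149, 149, 150, 148, 149, 149, 149, 150, 149, 149, 149, 146, 158, 185, 190, 183, 161, 196, 227]
```

The pull meets resistance about 38 mm up. I'll hold, relax slightly, and check numerically whether the hasp leaf moved with the shackle.

```bash
python3 -m creep '.6 0 0 .3 0 0 0;.6 0 0 .5 0 0 0;.6 0 0 .5 0 0 0'; python3 - <<'E'
from tgt import *
t=telemetry.observe(); print(t["force"],t["ft_torque"],t["joints"].round(3),t["position"])
im=snap("side","pull3"); s0=cv2.imread("pics/side0.png")
g=im.mean(2).astype(int); h=s0.mean(2).astype(int)
for x in (-.07,-.05,-.03,-.015,.0,.012):
    u,v=proj("side",T(x,-.061,.063)).astype(int)
    print("hasp x",x,(u,v),"now",g[v-8:v+5:2,u],"was",h[v-8:v+5:2,u])
for z in (.065,.08,.095,.11,.125,.14):
  for y in (-.011,-.061):
    u,v=proj("side",T(0,y,z)).round().astype(int); print("leg",y,z,(u,v),g[v,u-7:u+8])
E
```

```text
clock: 24.45
position: [0.5186, -0.0226, 0.1144]
ee_rot: [1.707, 2.634, 0.003]
force: [-2.8, -0.3, 4.7]
width: 0.117
gripper_force: 40.0
[-2.78216896 -0.26861654  4.68055882] [-0.15182246  0.56513099  0.01872332] [-0.514  0.423  0.611  1.994 -0.329  0.818  0.703] [ 0.51856572 -0.02256648  0.11441532]
hasp x -0.07 (np.int64(298), np.int64(238)) now [151 150 122 182 192 186 138] was [232 234 201 188 192 184 135]
hasp x -0.05 (np.int64(304), np.int64(234)) now [148 149 132 181 188 191 188] was [150 231 216 191 190 192 191]
hasp x -0.03 (np.int64(310), np.int64(231)) now [165 148 131 180 189 190 187] was [229 230 130 191 189 189 189]
hasp x -0.015 (np.int64(314), np.int64(229)) now [172 147 123 117 181 189 183] was [230 230 202 117 183 189 181]
hasp x 0.0 (np.int64(318), np.int64(227)) now [147 147 144 146 146 184 183] was [147 146 144 149 145 184 186]
hasp x 0.012 (np.int64(321), np.int64(225)) now [141 139 137 188 161 143 179] was [197 201 201 202 169 143 181]
leg -0.011 0.065 (np.int64(302), np.int64(221)) [149 151 151 150 144 129 127 134 125 128 145 192 228 229 230]
leg -0.061 0.065 
[... 486 characters left out ...]
146 138 137 144 146 144 173 231 231 231 225]
leg -0.011 0.11 (np.int64(302), np.int64(203)) [ 46  50  55  56  83 133 144 144 135 113  72  70  73  72  75]
leg -0.061 0.11 (np.int64(318), np.int64(208)) [ 69  70  67  65  66  91 132 145 146 143 126  66  64  66  66]
leg -0.011 0.125 (np.int64(301), np.int64(197)) [ 67  64  67  64  66  90 138 155 165 172 169 170 167 172 171]
leg -0.061 0.125 (np.int64(318), np.int64(202)) [142 123  67  69  66  89 130 140 144 144 129  94  66  80 107]
leg -0.011 0.14 (np.int64(301), np.int64(191)) [ 68  70  68  66  69  89 137 172 171 171 172 171 173 174 164]
leg -0.061 0.14 (np.int64(318), np.int64(196)) [159 136 126 133 142 147 145 139 124  81  67  70  70  69  62]
```

The hasp hasn't moved. The shackle resists both up and down now, so its legs are binding from sideways drift (about 3 mm) during the pull. I'll settle, read the side load and re-centre.

```bash
python3 -m creep '.6 0 0 -.05 0 0 0;.6 0 0 -.05 0 0 0;.6 0 0 -.05 0 0 0'; python3 - <<'E'
from tgt import *
t=telemetry.observe(); C=R.from_rotvec(t["ee_rot"]); print(t["force"],C.inv().apply(t["force"]),C.inv().apply(t["ft_torque"]),to_tool(T(0,-.036,.073),tool()),np.degrees((tool().inv()*C).as_rotvec()))
E
```

```text
clock: 24.88
position: [0.5181, -0.0223, 0.1145]
ee_rot: [1.706, 2.635, 0.002]
force: [-0.5, -1.6, 7.9]
width: 0.119
gripper_force: 40.0
[-0.51754053 -1.63381827  7.91156058] [-1.29142662 -1.12071945 -7.91240838] [ 0.52562363 -0.22129236 -0.07658063] [array([ 0.07, -0.14,  4.15]), array([0.1, 0.1, 0.1])] [-0.14236448 -0.08721868 -0.10722327]
```

```bash
python3 -m creep '.6 .06 -.04 -.1 0 0 0;.6 .1 -.07 -.2 0 0 0;.6 .1 -.07 -.2 0 0 0'; python3 - <<'E'
from tgt import *
t=telemetry.observe(); C=R.from_rotvec(t["ee_rot"]); print(C.inv().apply(t["force"]),C.inv().apply(t["ft_torque"]),to_tool(T(0,-.036,.073),tool()))
E
python3 -m creep '.6 0 0 -.1 0 0 0;.6 0 0 -.2 0 0 0;.6 0 0 -.2 0 0 0'; python3 - <<'E'
from tgt import *
t=telemetry.observe(); C=R.from_rotvec(t["ee_rot"]); print(C.inv().apply(t["force"]),C.inv().apply(t["ft_torque"]),to_tool(T(0,-.036,.073),tool()))
E
```

```text
clock: 25.25
position: [0.5156, -0.0209, 0.1154]
ee_rot: [1.707, 2.637, -0.0]
force: [0.0, -0.8, -3.0]
width: 0.12
gripper_force: 40.0
[-0.71999831 -0.30872171  3.04660817] [ 0.07154718 -0.26666082  0.03209512] [array([-0.16,  0.03,  4.24]), array([-0. ,  0. ,  0.1])]
clock: 25.62
position: [0.514, -0.0201, 0.1162]
ee_rot: [-1.704, -2.635, 0.003]
force: [-0.9, 3.2, -24.5]
width: 0.116
gripper_force: 40.0
[ 3.19593016  0.59510147 24.46372896] [-0.20036982  0.48884905  0.00324208] [array([-0.31,  0.17,  4.32]), array([-0.2, -0.1,  0.2])]
```

```bash
python3 -m creep '.6 0 0 .2 0 0 0;.6 0 0 .2 0 0 0' 8; python3 - <<'E'
from tgt import *
t=telemetry.observe(); C=R.from_rotvec(t["ee_rot"]); print(t["width"],C.inv().apply(t["force"]),C.inv().apply(t["ft_torque"]),to_tool(T(0,-.036,.073),tool()))
im=snap("side","pull4"); g=im.mean(2).astype(int)
print("rows 183..232, cols 294..330")
for r in range(183,234,2): print(r,' '.join('%3d'%v for v in g[r,292:332]))
old=cv2.resize(cv2.imread("pics/dial2.png"),(120,90),interpolation=cv2.INTER_AREA).mean(2)
a=old[38:60,25:58]; b=g[203:225,265:298]; print("dial diff",np.abs(a-b).mean().round(1),np.abs(a-b).max())
E
```

```text
clock: 25.88
position: [0.5161, -0.0211, 0.1159]
ee_rot: [1.707, 2.637, 0.001]
force: [-1.5, 2.2, -8.1]
width: 0.129
gripper_force: 8.0
0.12931891012323815 [ 2.62666891 -0.50655467  8.14471415] [ 0.11168763  0.43616165 -0.00574171] [array([-0.13, -0.  ,  4.29]), array([0. , 0. , 0.1])]
rows 183..232, cols 294..330
183 168 172 178 179 170 164 133 173 173 170 172 170 173 175 165 165 166 156 121  44  45  58 108 168 164 166 161 136  69  68  50  65  66  61  42  28  25  27  30  30
185 171 173 175 172 157 172 126 172 171 171 172 173 172 170 165 163 163 157 119  46  43  43 103 168 163 163 153 110  63  68  70  60  69  66  42  25  29  28  27  27
187  85 100 111 108  76  75 106 172 172 169 172 170 171 166 156 165 162 155 119  42  44  39  98 168 161 164 154 106  63  64  71  71  56  48  35  30  21  25  26  27
189  69  69  66  68  69  69 110 169 170 172 170 172 169 170 167 162 163 162 141  45  43  44  99 169 164 162 156 107  70  68  66  65  65  55  38  41  30  28  30  25
191  70  66  66  69  69  69 105 163 172 170 169 171 172 172 175 166 163 163 151 111  92  78 103 167 163 163 153 104  69  67  69 
[... 2812 characters left out ...]
231 233 232
227 151 151 152 151 150 150 151 151 151 151 147 150 151 150 148 148 149 144 134 121 120 123 115 118 137 139 149 147 141 144 169 189 186 184 163 172 222 231 231 231
229 153 150 149 150 151 151 152 149 151 149 149 150 151 156 171 183 180 179 181 180 177 179 183 189 184 183 186 185 186 179 167 161 201 223 225 231 230 231 232 232
231 150 152 152 152 153 152 150 151 151 149 149 168 150 188 189 187 187 187 189 189 188 190 188 189 190 186 184 164 150 172 224 227 230 230 231 230 230 230 232 231
233 153 152 154 154 152 152 151 136 123 140 180 182 190 189 189 190 191 192 190 189 186 188 182 163 155 151 196 230 232 233 231 233 233 231 231 229 230 229 229 230
dial diff 18.6 88.33333333333334
```

The print suggests the inner leg has caught at the hole rim while drifting towards box +y and −x under load. I'll pull with an opposing sideways bias.

```bash
python3 -m creep '.6 -.15 .05 .1 0 0 0;.6 -.25 .1 .1 0 0 0;.6 -.25 .1 0 0 0 0;.6 -.25 .1 -.15 0 0 0;.6 -.25 .1 -.15 0 0 0' 30; cat > st.py <<'E'
from tgt import *
t=telemetry.observe(); C=R.from_rotvec(t["ee_rot"]); print("F",C.inv().apply(t["force"]).round(1),"M",C.inv().apply(t["ft_torque"]).round(2),to_tool(T(0,-.036,.073),tool()))
E
python3 st.py
```

```text
clock: 26.55
position: [0.516, -0.0217, 0.1158]
ee_rot: [-1.704, -2.636, 0.002]
force: [-2.2, 5.0, -15.8]
width: 0.116
gripper_force: 30.0
F [ 5.4  0.1 15.8] M [-0.    1.12  0.06] [array([-0.08,  0.04,  4.28]), array([-0.2, -0.1,  0.2])]
```

```bash
python3 -m creep '.6 .1 0 .2 0 0 0;.6 .1 0 .4 0 0 0;.6 .1 0 .6 0 0 0;.6 .1 0 .6 0 0 0';python3 st.py;  python3 -m creep '.6 0 0 .2 0 0 0;.6 0 0 .5 0 0 0;.6 0 0 .5 0 0 0';python3 st.py
```

```text
clock: 27.05
position: [0.521, -0.0238, 0.1134]
ee_rot: [1.705, 2.63, 0.005]
force: [0.0, -2.7, 12.5]
width: 0.119
gripper_force: 30.0
F [ -2.5  -1.  -12.5] M [ 0.23 -0.43  0.  ] [array([ 0.34, -0.36,  4.04]), array([0.4, 0.3, 0.1])]
clock: 27.42
position: [0.5241, -0.0252, 0.11]
ee_rot: [1.703, 2.624, 0.008]
force: [6.0, -5.5, 20.8]
width: 0.119
gripper_force: 30.0
F [ -7.6   3.5 -20.7] M [-0.38 -1.54 -0.01] [array([ 0.61, -0.61,  3.69]), array([ 0.7,  0.5, -0. ])]
```

```bash
python3 -m creep '.6 0 0 -.7 0 0 0;.6 0 0 -.9 0 0 0;.6 0 0 -.9 0 0 0';python3 st.py; python3 - <<'E'
from tgt import *
im=snap("side","pull5"); g=im.mean(2).astype(int)
for k in (-.3,-.15,0,.15,.3,.52):
    print(k,[int(g[tuple(proj("side",T(-r*np.cos(k),.055-r*np.sin(k),.09)).round().astype(int)[::-1])]) for r in (-.018,-.012,-.006,0,.006,.012,.018)])
for c in (312,313,314,316,318): print(c,g[186:206,c])
tp=snap("top","pull5t").mean(2).astype(int)
u,v=proj("top",T(0,-.036,.14)).round().astype(int); print((u,v)); 
for r in range(v-14,v+16,2): print(r,' '.join('%3d'%q for q in tp[r,u-16:u+20]))
E
```

```text
clock: 27.8
position: [0.5164, -0.0216, 0.1143]
ee_rot: [-1.706, -2.637, 0.002]
force: [0.5, 2.4, -14.5]
width: 0.121
gripper_force: 30.0
F [ 2.   1.4 14.5] M [-0.16  0.06 -0.03] [array([-0.07,  0.  ,  4.13]), array([-0.1, -0. ,  0.2])]
-0.3 [123, 54, 45, 102, 190, 189, 165]
-0.15 [197, 54, 45, 102, 190, 189, 158]
0 [139, 42, 45, 102, 190, 115, 110]
0.15 [108, 42, 78, 102, 119, 115, 101]
0.3 [120, 72, 78, 102, 61, 102, 58]
0.52 [143, 115, 78, 102, 61, 61, 36]
312 [ 49  44  43  45  46  54 115 132 137 133 123  77  46  41  53  69  69  71
  66  69]
313 [ 40  47  46  43  39  45 110 131 139 141 133 101  65  47  44  66  65  70
  69  69]
314 [ 96  99 100  86  82  82 100 132 145 145 139 133 102  72  60  68  69  68
  65  69]
316 [165 160 165 161 162 162 148 136 134 139 145 145 145 142 137 132 128 128
 126 128]
318 [157 157 160 154 160 162 153 156 151 126 125 149 172 176 178 153 147 149
 146 147]
(np.int64(314), np.int64(208))
194  75  76  76  78  78  76  79  80  78  79  80  81  77  78  77  79  78  80  79  82  78  78  75  83  80  78  80  80  78  79  75  77  70  77  76  71
196  76  72  74  73  8
[... 1349 characters left out ...]
  81  80  82  80  80  80  78  77  78  81  81  82  83  78  77  75  77  74  76  70  77  74  70  74  71  65  72
216  79  82  78  79  79  77  81  75  79  85  79  79  77  81  80  78  80  79  80  77  77  78  77  77  79  76  76  71  70  77  72  73  69  71  71  68
218  77  76  75  81  77  80  78  78  78  79  81  79  77  79  79  77  82  78  81  77  75  78  77  80  76  72  75  72  77  72  73  76  72  71  69  71
220  82  77  80  80  78  79  81  81  78  81  84  80  76  79  77  73  78  76  76  77  74  78  78  78  74  73  74  77  73  70  75  72  69  72  69  66
222  77  77  77  81  79  78  76  80  78  77  82  80  74  78  75  79  79  76  82  76  78  78  77  73  77  76  77  78  65  70  72  71  70  67  71  61
```

Bar and dial haven't moved (bar centre row 194.5). With only about 9 mm of leg still in the holes, a few newtons of side force at the crown is enough to wedge it. I'll pull gently with a small sideways wiggle to break the wedge.

```bash
python3 -m creep '.6 .15 0 0 0 0 0;.6 0 .15 -.05 0 0 0;.6 -.15 0 -.05 0 0 0;.6 0 -.15 -.1 0 0 0;.6 0 0 -.1 0 0 0' 25; python3 st.py;  python3 -m creep '.6 .25 0 0 0 0 0;.6 0 .25 -.05 0 0 0;.6 -.25 0 -.05 0 0 0;.6 0 -.25 -.1 0 0 0;.6 0 0 -.1 0 0 0'; python3 st.py
```

```text
clock: 28.52
position: [0.5158, -0.0213, 0.1152]
ee_rot: [-1.705, -2.635, 0.002]
force: [-2.5, 4.6, -24.7]
width: 0.115
gripper_force: 25.0
F [ 5.2 -0.4 24.7] M [0.2  0.89 0.04] [array([-0.13,  0.05,  4.22]), array([-0.1, -0.1,  0.2])]
clock: 29.15
position: [0.5161, -0.0212, 0.1165]
ee_rot: [-1.705, -2.636, 0.001]
force: [-3.7, 5.9, -24.6]
width: 0.121
gripper_force: 25.0
F [ 6.8 -0.9 24.6] M [ 0.52  1.09 -0.03] [array([-0.13,  0.01,  4.35]), array([-0.1, -0.1,  0.2])]
```

```bash
cat >> st.py <<'E'
g=vision.get_image("side").mean(2); c=[]
for u in (312,313,314):
    col=g[186:204,u]-75; w=np.clip(col,0,None); c.append((w*np.arange(186,204)).sum()/w.sum())
print("bar rows",np.round(c,2))
E
python3 -m creep '.6 .2 0 .05 0 0 0;.6 .3 0 .05 0 0 0;.6 .3 0 .05 0 0 0'; python3 st.py;python3 -m creep '.6 .2 0 0 0 0 0;.6 .3 0 0 0 0 0;.6 .3 0 0 0 0 0'; python3 st.py
```

```text
clock: 29.52
position: [0.5163, -0.0196, 0.1168]
ee_rot: [1.707, 2.636, 0.0]
force: [-1.7, 1.0, -16.6]
width: 0.121
gripper_force: 25.0
F [ 1.6 -1.2 16.6] M [ 0.48  0.23 -0.04] [array([-0.26, -0.08,  4.38]), array([0. , 0. , 0.1])]
bar rows [193.16 193.52 192.26]
clock: 29.95
position: [0.516, -0.017, 0.1173]
ee_rot: [1.706, 2.635, 0.002]
force: [-0.5, -3.4, -7.6]
width: 0.117
gripper_force: 25.0
F [-2.9 -1.9  7.6] M [ 0.39 -0.76  0.01] [array([-0.5 , -0.17,  4.43]), array([0.1, 0.1, 0.1])]
bar rows [192.73 191.94 191.84]
```

```bash
python3 -m creep '.6 -.1 -.1 -.05 0 0 0;.6 -.1 -.1 -.1 0 0 0;.6 -.1 -.1 -.15 0 0 0;.6 -.1 -.1 -.15 0 0 0'; python3 st.py;python3 -m creep '.6 0 0 -.05 0 0 0;.6 0 0 -.1 0 0 0;.6 0 0 -.15 0 0 0;.6 0 0 -.15 0 0 0'; python3 st.py
```

```text
clock: 30.5
position: [0.5139, -0.0174, 0.1177]
ee_rot: [-1.706, -2.637, 0.0]
force: [1.3, -0.3, -16.1]
width: 0.122
gripper_force: 25.0
F [-0.8  1.  16.1] M [-0.1  -0.26 -0.01] [array([-0.55,  0.05,  4.47]), array([-0. , -0. ,  0.2])]
bar rows [192.61 191.72 192.9 ]
clock: 31.05
position: [0.5127, -0.0169, 0.1185]
ee_rot: [-1.705, -2.635, 0.002]
force: [-1.3, 3.0, -25.2]
width: 0.121
gripper_force: 25.0
F [ 3.2  0.2 25.3] M [-0.06  0.39  0.01] [array([-0.65,  0.15,  4.55]), array([-0.1, -0.1,  0.2])]
bar rows [191.73 192.   193.57]
```

```bash
python3 -m creep '.6 .4 0 0 0 0 0;.6 .1 .2 0 0 0 0;.6 .5 0 -.05 0 0 0;.6 .1 -.2 -.1 0 0 0;.6 .3 0 -.1 0 0 0' 30; python3 st.py;python3 -m creep '.6 .4 0 0 0 0 0;.6 -.1 .2 0 0 0 0;.6 .4 0 -.05 0 0 0;.6 -.1 -.2 -.1 0 0 0;.6 .1 0 -.1 0 0 0'; python3 st.py
```

```text
clock: 31.72
position: [0.5123, -0.015, 0.1202]
ee_rot: [-1.707, -2.636, 0.001]
force: [-1.9, 1.4, -20.5]
width: 0.118
gripper_force: 30.0
F [ 2.  -1.2 20.5] M [ 0.39  0.18 -0.02] [array([-0.85,  0.1 ,  4.72]), array([-0.1, -0.1,  0.1])]
bar rows [191.14 192.46 193.9 ]
clock: 32.4
position: [0.5123, -0.0142, 0.1215]
ee_rot: [-1.707, -2.637, -0.0]
force: [-2.4, 0.5, -18.1]
width: 0.121
gripper_force: 30.0
F [ 1.4 -2.  18.1] M [ 0.49  0.1  -0.06] [array([-0.92,  0.06,  4.85]), array([-0. , -0. ,  0.1])]
bar rows [190.73 192.52 193.94]
```

```bash
python3 - <<'E'
from tgt import *
im=snap("side","pull6"); g=im.mean(2).astype(int)
for r in range(183,236,2): print(r,' '.join('%3d'%v for v in g[r,290:332]))
E
```

```text
183 161 170 158 123 112 117 172 173 172 169 169 170 170 170 163 165 162 144  46  45  42  98 167 163 165 160 133  66  70  71  71  71  52  64  64  60  41  25  27  27  32  33
185  54  41  46  42  44  92 158 168 171 170 169 173 173 176 162 161 164 145  38  45  40  98 167 164 163 156 110  65  65  64  67  67  73  57  67  63  37  32  25  32  30  27
187  64  65  63  65  69  88 141 170 172 172 172 172 174 175 165 165 162 144  45  42  44  99 166 164 163 152 106  65  65  67  68  67  66  71  53  47  40  23  20  27  28  28
189  70  67  66  67  69  84 134 172 172 173 171 171 177 186 164 162 159 157 132 125 124 129 137 150 162 151 108  64  68  64  66  68  65  68  66  50  33  35  30  28  29  31
191  66  66  69  67  67  74 121 171 171 170 172 172 172 175 163 162 165 157 140 136 140 145 143 138 134 125  68  65  68  62  67  70  68  67  72  70  67  57  61  90  39  29
193  69  66  68  71  70  79 122 166 174 169 171 172 172 167 160 163 163 148  95 103 112 137 143 152 163 174 155  59  67  66  68  66  66  64  65  65  64  66  64  67  63  45
195  64  71  67  68  66  74 104 140 143 143 144 145 153 153 163 163 
[... 2843 characters left out ...]
 232 232 231
229 152 151 152 151 147 151 148 149 151 151 149 178 224 224 226 222 204 185 186 188 191 188 189 189 191 188 185 184 185 186 186 180 161 159 201 223 224 231 230 231 232 232
231 152 149 151 149 152 153 150 153 151 159 177 189 221 216 193 188 186 189 189 191 188 188 189 190 190 189 186 188 184 165 150 173 223 228 229 230 230 232 232 230 231 230
233 153 152 154 151 153 156 152 176 223 209 198 192 191 190 190 191 187 189 190 190 190 189 189 189 183 165 153 149 196 229 233 233 232 232 232 231 231 231 229 229 229 229
235 152 155 156 156 174 204 189 194 187 190 190 190 189 191 194 190 189 188 192 189 189 183 162 155 202 225 228 233 232 231 231 231 232 232 232 231 232 231 231 232 230 231
```

The shackle is rising, but it's leaning about 9 mm towards box +y. I'll rock it back upright while keeping the pull on.

```bash
python3 -m creep '.6 -.3 0 -.05 0 0 0;.6 -.6 0 -.1 0 0 0;.6 -.9 0 -.15 0 0 0;.6 -.9 0 -.2 0 0 0' 40; python3 st.py;python3 -m creep '.6 .3 0 0 0 0 0;.6 .6 0 -.1 0 0 0;.6 .3 0 -.1 0 0 0;.6 0 0 -.15 0 0 0'; python3 st.py
```

```text
clock: 33.0
position: [0.5147, -0.0204, 0.1225]
ee_rot: [-1.703, -2.635, 0.0]
force: [-4.2, 6.7, -22.6]
width: 0.118
gripper_force: 40.0
F [ 7.8 -1.  22.6] M [ 0.23  1.87 -0.02] [array([-0.26,  0.12,  4.95]), array([-0.1, -0.2,  0.2])]
bar rows [191.53 191.74 191.52]
clock: 33.55
position: [0.5176, -0.0227, 0.1261]
ee_rot: [1.706, 2.635, 0.003]
force: [-1.3, 0.5, -0.3]
width: 0.118
gripper_force: 40.0
F [ 0.9 -1.   0.3] M [ 0.3   0.63 -0.04] [array([ 0.08, -0.09,  5.31]), array([0.1, 0. , 0.1])]
bar rows [189.82 190.16 190.56]
```

It came free: the side force is near zero and the bar is rising with the gripper. Lifting on.

```bash
python3 -m creep '.6 0 0 -.2 0 0 0;.6 0 0 -.5 0 0 0;.6 0 0 -.8 0 0 0;.6 0 0 -1.2 0 0 0;.6 0 0 -1.2 0 0 0'; python3 st.py
```

```text
clock: 34.22
position: [0.5167, -0.0224, 0.1375]
ee_rot: [1.707, 2.637, 0.001]
force: [-0.4, -0.6, -2.5]
width: 0.121
gripper_force: 40.0
F [-0.4 -0.7  2.5] M [ 0.06 -0.08 -0.01] [array([ 0.02, -0.01,  6.45]), array([0.1, 0. , 0.1])]
bar rows [186.46 186.74 187.15]
```

```bash
python3 -m creep '.6 0 0 -1 0 0 0;.6 0 0 -2.5 0 0 0;.6 0 0 -4 0 0 0;.6 0 0 -5.5 0 0 0;.6 0 0 -6.5 0 0 0'; python3 -m creep '.6 0 0 -1 0 0 0;.6 0 0 -2 0 0 0;.6 0 0 -2.5 0 0 0;.6 0 0 -2.5 0 0 0;.6 0 0 -2.5 0 0 0'; python3 - <<'E'
from tgt import *
t=telemetry.observe(); C=R.from_rotvec(t["ee_rot"]); print(t["force"],to_tool(T(0,-.036,.073),tool()))
im=snap("side","end"); g=im.mean(2).astype(int)
# legs and feet: expected rise
for z in (.12,.13,.16,.2): print(z,[proj("side",T(0,y,z)) for y in (-.011,-.061)])
for r in range(150,206,2): print(r,' '.join('%3d'%v for v in g[r,290:332]))
tp=snap("top","endt")
k=np.abs(tp.astype(int)-cv2.imread("pics/top0.png").astype(int)).max(2)
for n,b in dict(timer=(395,265,432,302),tip=(400,160,455,200),red=(362,148,398,168),tq=(368,192,440,236),vial=(285,105,305,135),cruc=(243,103,272,132),drop=(342,115,362,140)).items():
    print(n,int((k[b[1]:b[3],b[0]:b[2]]>60).sum()))
E
```

```text
clock: 34.9
position: [0.5167, -0.0222, 0.2033]
ee_rot: [1.707, 2.637, 0.002]
force: [0.3, -0.5, -2.4]
width: 0.116
gripper_force: 40.0
clock: 35.52
position: [0.516, -0.0223, 0.2266]
ee_rot: [-1.707, -2.637, 0.001]
force: [-0.6, 0.5, -2.0]
width: 0.115
gripper_force: 40.0
[-0.61333601  0.50476092 -1.96198922] [array([-0.03,  0.06, 15.36]), array([-0. , -0. ,  0.1])]
0.12 [array([301.3, 199.3]), array([318.2, 204.2])]
0.13 [array([301.2, 195.3]), array([318.1, 200.1])]
0.16 [array([300.7, 183.1]), array([317.8, 187.7])]
0.2 [array([300.1, 166.5]), array([317.4, 170.6])]
150 187 186 188 189 190 191 182 139 138 145 144 147 153 153 171 174 163 163 164 146  54  63  88 129 138 154 180 178 165 103  76  71  71  72  74  75  77  76  78  76  75  73
152 190 189 192 190 191 191 186 148 138 144 143 137 141 139 139 139 146 161 163 146  66  42  45  70 119 141 161 181 170 149  71  73  74  71  76  74  74  75  74  75  74  79
154 187 187 185 188 187 192 183 146 139 143 139 133 136 165 167 168 139 150 147 155 126  71  74  75  96 127 141 146 149 134  77  75  74  73  72  71  74  73  74  72  72  75
156 197
[... 3638 characters left out ...]
68  68  69  67  67  67  70  66  68  66  71  73  67  66  68  68  64  64  69  69  73  67  67  65  65  67  66  71  64  63  66  70  70  68  66
200 200 217 228 234 227 159 148  80  67  66  68  64  64  63  67  68  68  71  70  71  71  66  68  69  72  66  68  68  66  68  70  67  68  72  72  73  66  65  68  69  66  69
202 163 171 185 171  69  52  57  58  62  60  61  71  71  68  71  68  66  70  67  74  66  70  68  68  69  66  67  68  68  71  68  78  94  67  78 109  99  69  68  66  66  68
204 230 231 228 223 211 178 160  82  47  50  47  55  65  66  65  69  71  72  72  67  65  65  67  69  69  65  66  70  68  68  68  65  69  68  67  74  71  68  71  66  67  68
timer 0
tip 0
red 0
tq 0
vial 4
cruc 0
drop 0
```

The feet show at rows 183 and 187, which is z ≈ 0.16 m, about 10 cm above the box top. The legs are within a few degrees of vertical and the bystanders read as unchanged. One last check of dial and lid, then sign-off.

```bash
python3 - <<'E'
from tgt import *
from cell import job
g=cv2.imread("pics/end.png").mean(2); o=cv2.resize(cv2.imread("pics/dial2.png"),(120,90),interpolation=cv2.INTER_AREA).mean(2)
b=g[165:255,240:360]
for n,(x0,y0,x1,y1) in dict(dial=(28,36,56,56),lid=(0,18,7,50),marker=(36,26,62,40)).items():
    print(n,np.abs(b-o)[y0:y1,x0:x1].mean().round(1), "xcorr shift", cv2.phaseCorrelate(np.float64(o[y0:y1,x0:x1]),np.float64(b[y0:y1,x0:x1])))
t=telemetry.observe(); print(t["clock"],t["width"],t["force"])
print(job.sign_off())
E
```

```text
dial 11.5 xcorr shift ((-0.2474290614706156, 0.09133256192365558), 0.9539233108175762)
lid 2.0 xcorr shift ((-0.05402962909922682, 0.016822111950812513), 1.0057663306635223)
marker 3.5 xcorr shift ((0.48495414971224093, 0.6507748040066783), 1.019150382963879)
35.625 0.11668188284356637 [ 1.31677911 -0.30636302 -2.13952678]
the job is handed in; nothing more can be done
None
```

I handed the job in at 35.6 s: lid tipped and set right way up on the worktop, dial at the open mark, shackle held about 10 cm above the box with a lean of about 3–4° and the bystanders I checked unmoved, though the legs jammed about 38 mm up and I had to rock the shackle free with up to about 30 N, so that pull was not perfectly straight.

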